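# Lid the jars and rack the ware board

## Task

Take the firebrick off the ware board and lay it on the open bench, clear of the board and the rack. Stand every stoneware jar that is out upright on the ware board and fit each with the lid of its own shape, seated down in its mouth and flush with its sides (lids without a jar are spares and not needed). When all are loaded and lidded, slide the board gently into the drying rack until it comes home against the stop, with the jars still lidded, and leave the other things on the bench where they are.

Things in the scene. Friction and masses are not known exactly. Their poses are not given: they have to be found in the camera images.
- jar_round: Round stoneware jar, open at the top, outer diameter 62 mm, 60 mm tall, wall and floor 5 mm (mouth 52 mm). Bare buff clay like all the jars and lids. Origin: centre of its underside, z up. 0.15 to 0.26 kg. Starts upright on the bench; may be absent.
- jar_square: Square stoneware jar, open at the top, 60 x 60 mm outside, 60 mm tall, wall and floor 5 mm (mouth 50 x 50 mm). Bare buff clay like all the jars and lids. Origin: centre of its underside, x and y along its sides, z up. 0.16 to 0.26 kg. Starts upright on the bench; may be absent.
- jar_long: Oblong stoneware jar, open at the top, 56 mm (its x) by 84 mm (its y) outside, 60 mm tall, wall and floor 5 mm (mouth 46 x 74 mm). Bare buff clay like all the jars and lids. Origin: centre of its underside, z up. 0.16 to 0.26 kg. Starts upright on the bench; may be absent.
- lid_round: Bare clay lid of the round jar: plate 62 mm across, flush with the jar; flange 46 mm across (3 mm play all round). 6 mm plate with a 6 mm deep flange below and a centred bar handle on top: 14 mm thick (lid x), 44 long (lid y), 26 tall; pinch it across x. 38 mm high in all. Origin: centre of the flange's underside, z up. Seated, it is 54 mm above the jar's. 70-80 g.
- lid_square: Bare clay lid of the square jar: plate 60 x 60 mm, flange 44 x 44 mm (3 mm play each side), fits at any quarter turn. 6 mm plate with a 6 mm deep flange below and a centred bar handle on top: 14 mm thick (lid x), 44 long (lid y), 26 tall; pinch it across x. 38 mm high in all. Origin: centre of the flange's underside, z up. Seated, it is 54 mm above the jar's. 70-80 g.
- lid_long: Bare clay lid of the oblong jar: plate 56 (x) by 84 mm (y), flange 40 x 68 mm (3 mm play each side), fits either way round. 6 mm plate with a 6 mm deep flange below and a centred bar handle on top: 14 mm thick (lid x), 44 long (lid y), 26 tall; pinch it across x. 38 mm high in all. Origin: centre of the flange's underside, z up. Seated, it is 54 mm above the jar's. 70-80 g.
- board: Loose brown wooden ware board on the bench before the rack: 130 mm (x, the way it slides in) by 290 mm (y), 12 mm thick. From the middle of its near edge a grip bar juts towards the robot: 22 mm wide (y), 34 tall, from x = -64 to -136 mm; pinch it from above at about x = -110. Origin: centre of the 130 x 290 plate's underside, z up. 0.26-0.42 kg; loaded, it takes 5 to 15 N to slide.
- board_far (a point): Middle of the far edge of the ware board, 65 mm ahead of its origin along the board's x and 6 mm up; this is what meets the stop.
- rack: Wooden drying rack fixed to the bench, open to the robot. Origin: centre of its mouth, on the bench; x points in. Side guides 30 mm high, 298 mm apart, run 170 mm in (4 mm play each side of the board), with flared lead-ins 40 mm out before the mouth; the board slides on the bench between them. Above, a slatted shelf, underside 150 mm up, front 20 mm behind the mouth.
- stop: Dark wooden stop batten fixed across the inside of the rack, 270 mm wide, 32 mm high; 120 to 140 mm behind the mouth. Origin: middle of its near face, on the bench; its x axis points into the rack, so the board is home when board_far is at x = 0 in this frame.
- brick: Light off-white insulating firebrick, 60 mm (its x) by 110 mm (its y) by 40 mm high, 0.2 kg; starts lying on the ware board. Origin: centre of its underside, z up.
- brick_mid (a point): Centre of the firebrick, 20 mm above its origin along its z.
- mug: Bystander: clay mug with handle, 76 mm across, 90 mm tall; origin centre of underside.
- glaze: Bystander: white screw-top glaze jar, 66 mm diameter, 85 mm tall; origin centre of underside.
- bowl: Bystander: clay bowl, 110 mm across, 50 mm tall; origin centre of underside.
- rib: Bystander: dark wooden potter's rib, 90 x 50 x 10 mm, lying flat; origin centre of underside.
- brush: Bystander: brush lying on the bench; origin near its middle.
Not all that is in view belongs to the job. Leave any yellow look-alike of the lid_round alone.

How it is judged (in metres and radians):
On the way, in this order (a step that is already met when the one before it is completed fails the run):
1. the brick lies on the bench clear of the board and every jar that is out stands on the ware board with its own lid seated, before the board is home (x of jar_round in the frame of board between -0.038 and 0.038 m and y of jar_round in the frame of board between -0.116 and 0.116 m and z of jar_round in the frame of board between 0.008 and 0.016 m and angle between each of jar_round, jar_square, jar_long's own z axis and vertical below 0.06 rad and x of lid_round in the frame of jar_round between -0.0045 and 0.0045 m and y of lid_round in the frame of jar_round between -0.0045 and 0.0045 m and z of lid_round in the frame of jar_round between 0.05 and 0.0565 m and angle between the z axis of lid_round and the z axis of jar_round, either way round below 0.05 rad and linear speed of each of jar_round, lid_round, jar_square, lid_square, jar_long, lid_long, brick below 0.02 m/s and x of jar_square in the frame of board between -0.038 and 0.038 m and y of jar_square in the frame of board between -0.116 and 0.116 m and z of jar_square in the frame of board between 0.008 and 0.016 m and x of lid_square in the frame of jar_square between -0.0045 and 0.0045 m and y of lid_square in the frame of jar_square between -0.0045 and 0.0045 m and z of lid_square in the frame of jar_square between 0.05 and 0.0565 m and angle between the z axis of lid_square and the z axis of jar_square, either way round below 0.05 rad and (angle between the y axis of lid_square and the y axis of jar_square, either way round below 0.2 rad or angle between the y axis of lid_square and the x axis of jar_square, either way round below 0.2 rad) and x of jar_long in the frame of board between -0.038 and 0.038 m and y of jar_long in the frame of board between -0.116 and 0.116 m and z of jar_long in the frame of board between 0.008 and 0.016 m and x of lid_long in the frame of jar_long between -0.0045 and 0.0045 m and y of lid_long in the frame of jar_long between -0.0045 and 0.0045 m and z of lid_long in the frame of jar_long between 0.05 and 0.0565 m and angle between the z axis of lid_long and the z axis of jar_long, either way round below 0.05 rad and angle between the y axis of lid_long and the y axis of jar_long, either way round below 0.2 rad and height (world z) of brick_mid below 0.0365 m and contact force between brick and board below 0.05 N and (x of brick_mid in the frame of rack below 0 m or y of brick_mid in the frame of rack below -0.17 m or y of brick_mid in the frame of rack above 0.17 m) and x of board_far in the frame of stop below -0.02 m), for 0.2 s.
2. the loaded board is home against the stop (x of board_far in the frame of stop above -0.003 m and y of board_far in the frame of rack between -0.012 and 0.012 m and angle between the x axis of board and the x axis of rack, either way round below 0.05 rad and angle between board's own z axis and vertical below 0.05 rad and linear speed of board below 0.01 m/s), for 0.2 s.
At the end, for the whole second after the job is handed in: Brick lying on the bench, off the board, outside the rack. Each jar upright on the board (centre within 38 x 116 mm), its own lid seated (4.5 mm off centre, 50 to 56.5 mm up, 0.05 rad, turned within 0.2). Board flat, far edge 3 mm or less from the stop, 12 mm and 0.05 rad off line. All at rest (all of step 2 and x of jar_round in the frame of board between -0.038 and 0.038 m and y of jar_round in the frame of board between -0.116 and 0.116 m and z of jar_round in the frame of board between 0.008 and 0.016 m and angle between each of jar_round, jar_square, jar_long's own z axis and vertical below 0.06 rad and x of lid_round in the frame of jar_round between -0.0045 and 0.0045 m and y of lid_round in the frame of jar_round between -0.0045 and 0.0045 m and z of lid_round in the frame of jar_round between 0.05 and 0.0565 m and angle between the z axis of lid_round and the z axis of jar_round, either way round below 0.05 rad and linear speed of each of jar_round, lid_round, jar_square, lid_square, jar_long, lid_long, brick below 0.02 m/s and x of jar_square in the frame of board between -0.038 and 0.038 m and y of jar_square in the frame of board between -0.116 and 0.116 m and z of jar_square in the frame of board between 0.008 and 0.016 m and x of lid_square in the frame of jar_square between -0.0045 and 0.0045 m and y of lid_square in the frame of jar_square between -0.0045 and 0.0045 m and z of lid_square in the frame of jar_square between 0.05 and 0.0565 m and angle between the z axis of lid_square and the z axis of jar_square, either way round below 0.05 rad and (angle between the y axis of lid_square and the y axis of jar_square, either way round below 0.2 rad or angle between the y axis of lid_square and the x axis of jar_square, either way round below 0.2 rad) and x of jar_long in the frame of board between -0.038 and 0.038 m and y of jar_long in the frame of board between -0.116 and 0.116 m and z of jar_long in the frame of board between 0.008 and 0.016 m and x of lid_long in the frame of jar_long between -0.0045 and 0.0045 m and y of lid_long in the frame of jar_long between -0.0045 and 0.0045 m and z of lid_long in the frame of jar_long between 0.05 and 0.0565 m and angle between the z axis of lid_long and the z axis of jar_long, either way round below 0.05 rad and angle between the y axis of lid_long and the y axis of jar_long, either way round below 0.2 rad and height (world z) of brick_mid below 0.0365 m and contact force between brick and board below 0.05 N and (x of brick_mid in the frame of rack below 0 m or y of brick_mid in the frame of rack below -0.17 m or y of brick_mid in the frame of rack above 0.17 m)); the robot touches nothing.
It fails at once if a bystander (mug, glaze jar, bowl, rib, brush) is moved more than 60 mm (distance of any of mug, glaze, bowl, rib, brush from where it was at the start of the episode above 0.06 m).
It fails at once if the board is rammed into the stop with more than 50 N (contact force between board and stop above 50 N).
Of jar_round, jar_square, jar_long only 2 to 3 are there at a start; the rules pass over those that are not, and their reading is None.
At some moment in a run one of jar_round, jar_square, jar_long, lid_round, lid_square, lid_long may be knocked a few centimetres aside while the robot is not near it.
Once in a run the grip may slacken for a moment while it holds something.
It also fails if it takes over 210 s, if anything falls off the work surface, if the arm or the gripper's body presses on something with over 40 N, if the wrist force passes 120 N, or if a joint passes its speed limit or range.

## Robot

A 6-joint arm with a two-finger parallel gripper is mounted at the origin on the work surface. World frame = base frame: x ahead of the robot, y to its left, z up, the work surface at z = 0. Lengths are in mm, angles in rad, forces in N, time in s.
With the tool pointing down it reaches from about 300 to 775 mm from the base axis. Payload 14.6 kg.
Tool frame: the origin (TCP) lies between the finger pads; the fingertips stand manip.nose_length ahead of it and the grasp point (between the pads) lies 11 mm behind it (manip.nose_length is the distance from the TCP to the fingertips, in mm); z points along the fingers, y is the line along which they close (so a half turn about z gives the same grasp; the last joint's range is limited). The gripper opens to 94 mm and grips with 3 to 60 N. Pads are 16 mm wide; open, the fingers measure 119 mm over their backs; the gripper's body (75 mm by 177 mm) begins 78 mm behind the grasp point.
Start: joints at [-1.296, 0.3, 1.521, -0, 1.321, -0.067], TCP at [184.344, -518.176, 213.446] pointing down, gripper open.
Joint ranges: [-3.03, 3.03], [-0.79, 2.21], [0.23, 2.52], [-1.04, 4.18], [0, 3.07], [-2.55, 2.55]. Speed limits (rad/s): [2.22, 2.22, 2.57, 3.14, 3.14, 3.14].

## Interface

Orientations are given as [roll, pitch, yaw] about the fixed x, y, z axes, in that order (R = Rz(yaw) Ry(pitch) Rx(roll)).
In Python, from cell import manip, cams, job gives the robot as it stands.
- The arm moves only by the tool jog_arm, never from a script. Its argument "commands" is a list of rows, each an object of numbers: "dx", "dy", "dz": the shift along the tool's x, y, z each as a share of 40 mm, from -1 to 1; "ax", "ay", "az": the turn, a rotation vector about the tool's x, y, z each as a share of 10 degrees, from -1 to 1; "gripper": the closure, from 0 (fully open) to 1 (shut). A call has 1 to 10 rows; each row shifts and turns the commanded pose from where the row before left it, along the tool's axes as they then stand; what a row does not reach is not made up. A row lasts 1/8 s, in which the tool goes at most 62.5 mm and 10.7 degrees, less where a joint would pass 70% of its speed; a pose out of reach is approached as far as the arm can. A call with a number of a shift or a turn outside -1 to 1 is refused whole. A call with a gripper value outside its range is refused whole. The fingers move at their own pace and stop on an object; "squeeze" is the grip in N (left out, the last holds). Time passes only in rows, so rows that do not move let the fingers close. It gives the time, the measured TCP pose, the force, the opening and the grip force at its end, in the units of the state.
- manip.read_state(): the state, without advancing time (a new reading comes with each control period).
- cams.camera(name): name is "scene" or "top" or "wrist"; returns a dict with "image" (384x512x3 uint8, red, green, blue), "fx", "fy", "cx", "cy" (pixels), "dist_coeffs" ([k1, k2, p1, p2, k3] as OpenCV has them; the pictures are not rectified), "world_to_cam" (4x4, takes a point from world to camera coordinates). Camera axes: x right, y down, z forward; pixel columns grow to the right and rows downward; lengths in mm; the calibration is good to about 2 mm. A picture is of the moment at which its call begins. There is no depth.
- job.sign_off(): hands the job in; it is judged then, once.
The state is a dict: "clock": time; "joints": joint angles; "qd": joint speeds; "effort": joint torques, N m; "eef_pos": TCP position; "eef_rot": TCP orientation; "wrist_force": force on the tool from outside, world axes, zero at the start; "moment": the same for the moment, N m; "finger_gap": finger opening in mm; "finger_force": force on a finger pad.
Only numpy, scipy, OpenCV 4.12 (cv2) and the standard library are available. Lean on these libraries where they do the work, as an engineer would, in place of code of your own. Each camera call takes 0.05 s, during which the arm holds its last target. There are 200 camera calls.

## Working session

There is one attempt and no reset: what is moved stays moved. The work goes in short steps, Python scripts to look and compute and a tool call to move; the robot and the scene stay as the last step left them, time stands still between calls to the robot, and variables do not carry over. Pictures are saved under pics/ and viewed, at most 14 in all, crops included, and the job is handed in when it is done.

Besides the shell and the picture viewer there is one more tool, called after "Emit:" as name(argument=value, ...), one argument or row to a line, values as JSON. jog_arm: Moves the arm, as the interface text tells. Shift numbers are shares of 40 mm and turn numbers shares of 10 degrees, none past 1 either way. Its arguments: {"type":"object","properties":{"commands":{"type":"array"},"squeeze":{"type":"number"}},"required":["commands"]}

```bash
ls; mkdir -p pics; cat > h.py <<'E'
import numpy as np, cv2
from cell import manip, cams, job
def snap(n,fn=None):
    c=cams.camera(n)
    if fn: cv2.imwrite('pics/'+fn,c['image'][:,:,::-1])
    return c
def K(c): return np.array([[c['fx'],0,c['cx']],[0,c['fy'],c['cy']],[0,0,1.]])
def ray(c,uv,z):
    """pixel(s) -> world points on plane z"""
    uv=np.asarray(uv,float).reshape(-1,1,2)
    n=cv2.undistortPoints(uv,K(c),np.array(c['dist_coeffs']))[:,0]
    T=np.array(c['world_to_cam']);R,t=T[:3,:3],T[:3,3]
    o=-R.T@t; d=np.c_[n,np.ones(len(n))]@R
    return o+d*((z-o[2])/d[:,2])[:,None]
def proj(c,P):
    T=np.array(c['world_to_cam'])
    r,_=cv2.Rodrigues(T[:3,:3])
    return cv2.projectPoints(np.asarray(P,float).reshape(-1,1,3),r,T[:3,3],K(c),np.array(c['dist_coeffs']))[0][:,0]
E
python3 - <<'E'
from h import *
print(manip.nose_length); s=manip.read_state(); print(s)
for n in('top','scene','wrist'):
    c=snap(n,n+'0.png'); T=np.array(c['world_to_cam']); print(n,c['fx'],-T[:3,:3].T@T[:3,3])
a=cv2.imread('pics/top0.png'); cv2.imwrite('pics/t.png',cv2.resize(a,(800,600)))
E
```

```text
pics
8.0
{'clock': 0.0, 'joints': array([-1.29558766e+00,  3.00463769e-01,  1.52158897e+00, -8.36000632e-06,
        1.32069213e+00, -6.65955864e-02]), 'qd': array([ 0.00064301,  0.00071428,  0.00139792, -0.00090527,  0.00114181,
        0.00034636]), 'effort': array([ 2.00848626e-03, -5.31809449e+01, -3.52735913e+01,  7.08672800e-02,
        2.43178447e-02, -7.34999594e-05]), 'eef_pos': array([ 184.28114577, -517.93804024,  212.88700616]), 'eef_rot': array([-3.14044245e+00, -6.85964102e-05,  3.41806285e-01]), 'wrist_force': array([-0.38057817, -0.68566009, -0.26919753]), 'moment': array([-0.01803398, -0.04259512, -0.00222977]), 'finger_force': 0.0, 'finger_gap': 93.87805390511137}
top 435.09080082012156 [ 323.81676433   58.57806122 1375.88881668]
scene 427.06899611147304 [1504.18159826  797.26695252  942.9537286 ]
wrist 280.00687190704315 [ 249.02657749 -494.64138067  384.0018912 ]
```

View pics/t.png

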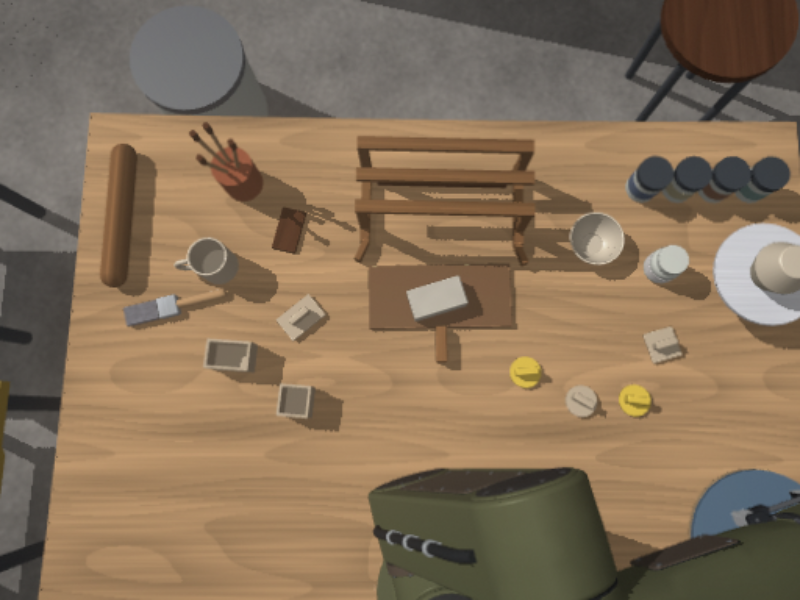

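View pics/scene0.png

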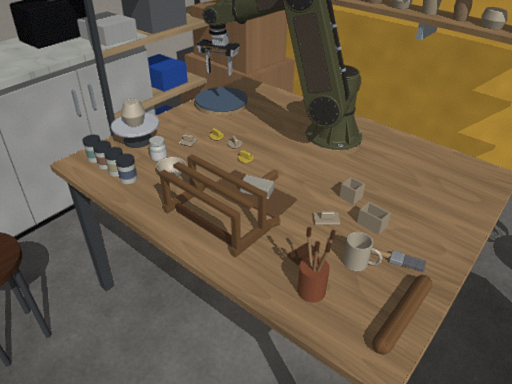

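Top view (800x600 px): firebrick (438,299) on board (441,297); oblong jar (229,355), square jar (295,400). Possible lids: oblong (301,317), buff square (663,345), buff round (582,401), and yellow look-alikes (526,372) and (635,400), which I leave alone. Other things it could be confused with: bowl (597,238), mug (208,258), rib (289,230). The arm hides the lower middle, so a round jar could still be under it.

```bash
cat >> h.py <<'E'
def blobs(c,amin=150,smax=80,vmin=90,mask=None):
    hsv=cv2.cvtColor(c['image'],cv2.COLOR_RGB2HSV)
    m=((hsv[...,1]<smax)&(hsv[...,2]>vmin)).astype(np.uint8)*255 if mask is None else mask
    m=cv2.morphologyEx(m,cv2.MORPH_OPEN,np.ones((3,3)))
    return m,[k for k in cv2.findContours(m,cv2.RETR_EXTERNAL,cv2.CHAIN_APPROX_NONE)[0] if cv2.contourArea(k)>amin]
E
python3 - <<'E'
from h import *
c=snap('top')
hsv=cv2.cvtColor(c['image'],cv2.COLOR_RGB2HSV)
for n,(u,v) in dict(wood=(150,280),jarL=(134,228),lidL=(186,205),lidsq=(422,222),lidr=(370,255),brick=(280,190),board=(250,200),jarin=(188,257)).items(): print(n,hsv[v,u])
m,ks=blobs(c,60,95)
for k in ks:
    r=cv2.minAreaRect(k); p=ray(c,[r[0]],0)[0]
    if r[0][1]<290: print(np.round(r[0]),np.round(r[1]),round(r[2]),p.round()[:2])
a=c['image'][:,:,::-1]
A=cv2.resize(a[175:285,110:235],(400,352),interpolation=3);B=cv2.resize(a[175:285,315:440],(400,352),interpolation=3)
M=cv2.cvtColor(m,cv2.COLOR_GRAY2BGR);C=np.hstack([A,B]);D=np.hstack([cv2.resize(M[175:285,110:235],(400,240)),cv2.resize(M[175:285,315:440],(400,240))])
cv2.imwrite('pics/crop.png',np.vstack([C,D]))
E
```

```text
wood [ 15 106 163]
jarL [16 67 91]
lidL [ 17  56 195]
lidsq [ 17  57 169]
lidr [ 17  56 190]
brick [ 20  28 189]
board [ 13 110 125]
jarin [ 17  60 123]
[ 20. 276.] [36. 16.] 27 [285. 799.]
[372. 256.] [20. 20.] 90 [ 353. -276.]
[189. 256.] [23. 22.] 5 [346. 294.]
[145. 227.] [20. 30.] 90 [436. 435.]
[424. 220.] [20. 21.] 73 [ 467. -442.]
[192. 203.] [18. 28.] 51 [515. 291.]
[ 96. 199.] [14. 36.] 76 [525. 592.]
[279. 190.] [21. 37.] 73 [558.  14.]
[426. 168.] [23. 30.] 45 [ 636. -459.]
[133. 165.] [39. 27.] 22 [634. 483.]
[484. 175.] [66. 55.] 90 [ 615. -639.]
[382. 152.] [34. 35.] 90 [ 688. -318.]
[ 24. 144.] [49. 32.] 0 [699. 829.]
[404. 118.] [15.  8.] 90 [ 802. -395.]
[478.  73.] [31. 11.] 24 [ 961. -646.]
[432.  70.] [15. 34.] 90 [ 973. -495.]
[150.  68.] [12. 35.] 90 [967. 446.]
[494.  63.] [38. 15.] 11 [ 997. -698.]
[445.  59.] [29. 11.] 25 [1012. -541.]
[418.  46.] [20. 12.] 13 [1055. -452.]
[209.  71.] [142. 418.] 90 [960. 251.]
```

View pics/crop.png

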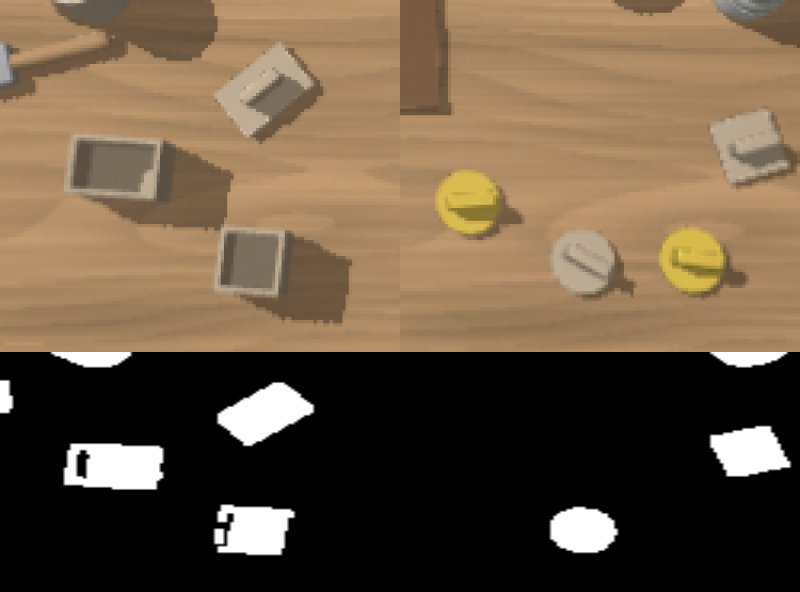

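Close crop: two open jars (oblong and square) on the left. Right of the board is the buff round lid at crop px (583,262), between the two yellow ones. The square lid is at (752,147) and the oblong lid at (267,90). The choices hold. Next I move over the brick, which also uncovers the hidden area.

```bash
cat >> h.py <<'E'
def rect(c,k,z):
    """contour -> center, sides, yaw of long side (deg) on plane z"""
    P=ray(c,k[:,0],z)[:,:2].astype(np.float32)
    (x,y),(w,h),a=cv2.minAreaRect(P)
    if w<h: a+=90; w,h=h,w
    return np.array([x,y]).round(1),round(w,1),round(h,1),round((a+90)%180-90,1)
def delta(x,y,z,yaw):
    """target tool pose (deg) -> jog shares; shifts in current tool axes (first shift, then turn)"""
    s=manip.read_state(); p=s['eef_pos']; r=np.array(s['eef_rot']); w=r[2]
    d=np.array([x,y,z])-p; X=np.array([np.cos(w),np.sin(w),0]); Y=np.array([np.sin(w),-np.cos(w),0])
    t=(yaw-np.degrees(w)+180)%360-180
    print('now',p.round(1),'rpy',np.degrees(r).round(1),'shift/40: dx %.2f dy %.2f dz %.2f az/10 %.2f'%(d@X/40,d@Y/40,-d[2]/40,-t/10))
E
python3 - <<'E'
from h import *
c=snap('top')
m,ks=blobs(c,60,95)
Z={(279,190):52,(189,256):60,(145,227):60,(424,220):12,(192,203):12,(372,256):12}
for k in ks:
    q=cv2.minAreaRect(k)[0]
    for p,z in Z.items():
        if np.hypot(q[0]-p[0],q[1]-p[1])<4: print(p,rect(c,k,z))
hsv=cv2.cvtColor(c['image'],cv2.COLOR_RGB2HSV)
# board corners
u,v=np.meshgrid(np.arange(512),np.arange(384))
m=((hsv[...,0]<15)&(hsv[...,2]<140)&(hsv[...,1]>90)&(u>232)&(u<332)&(v>165)&(v<213)).astype(np.uint8)*255
_,ks=blobs(c,500,mask=m)
for k in ks: print('board',cv2.minAreaRect(k),rect(c,cv2.convexHull(k),12))
# rack: slat ends & guides, raw px /1.5625
for n,p,z in [('slatL',(228,133),165),('slatR',(342,133),165),('flareL',(230,167),30),('flareR',(335,167),30),('stop',(305,149),32)]: print(n,ray(c,[p],z)[0].round())
delta(420,0,260,0)
E
```

```text
(372, 256) (array([ 353., -272.]), 61.5, 58.6, -1.8)
(189, 256) (array([345.6, 284. ]), 69.1, 63.0, 84.7)
(145, 227) (array([431.7, 418.4]), 87.4, 60.0, 86.8)
(424, 220) (array([ 466.1, -437.8]), 63.9, 62.7, -72.7)
(192, 203) (array([513.6, 288.7]), 86.1, 58.4, -49.4)
(279, 190) (array([549. ,  15.5]), 113.2, 64.5, -72.4)
board ((281.5, 189.0), (40.0, 91.0), 90.0) (array([560.5,   7.8]), 289.1, 129.2, -89.4)
slatL [696. 168. 165.]
slatR [ 700. -161.  165.]
flareL [626. 171.  30.]
flareR [ 629. -161.   30.]
stop [687. -66.  32.]
now [ 184.3 -518.1  213.2] rpy [-180.    -0.    19.6] shift/40: dx 9.89 dy -10.23 dz -1.17 az/10 1.96
```

```bash
python3 -c "
import cv2;a=cv2.imread('pics/top0.png');cv2.imwrite('pics/t2.png',cv2.resize(a[80:240,215:355],(700,800*7//8)[:1]+(600,),interpolation=3))"
```

```text
(no output)
```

View pics/t2.png

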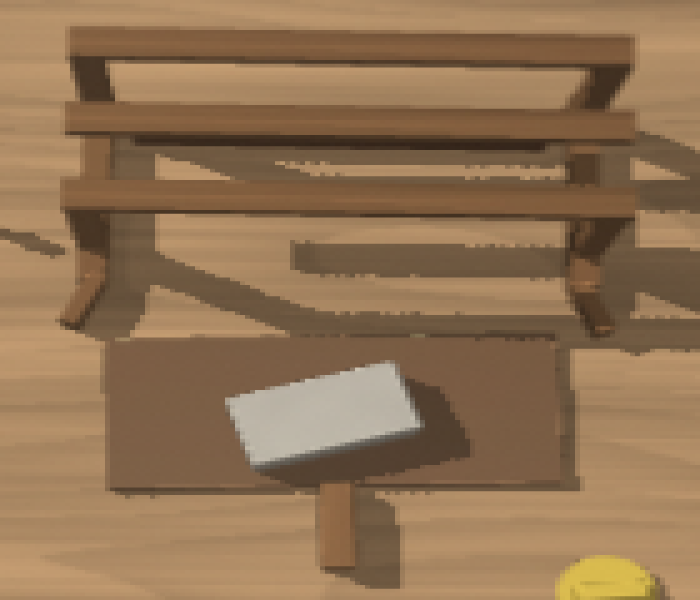

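Emit:
jog_arm(
  commands=[
    {"dz":-0.6,"dx":0.9,"dy":-0.65},
    {"dz":-0.6,"dx":0.9,"dy":-0.65},
    {"dx":0.9,"dy":-0.65},
    {"dx":0.9,"dy":-0.65},
    {"dx":0.9,"dy":-0.65},
    {"dx":0.9,"dy":-0.65},
    {"dx":0.9,"dy":-0.65},
    {"dx":0.9,"dy":-0.65},
    {"dx":0.9,"dy":-0.65},
    {"dx":0.9,"dy":-0.65},
  ],
)

```text
schema error: expected keys dx, dy, dz, ax, ay, az, gripper
```

Emit:
jog_arm(
  commands=[
    {"az":-1,"dx":0.9,"dy":-0.65},
    {"az":-1},
    {"az":-1},
    {"az":-1},
    {"az":-1},
    {"az":-1},
    {"az":-1},
    {"az":-1},
    {"az":-0.8},
    {},
  ],
)

```text
schema error: expected keys dx, dy, dz, ax, ay, az, gripper
```

```bash
python3 - <<'E'
from h import *
c=snap('top','top1.png'); cv2.imwrite('pics/t3.png',cv2.resize(c['image'][200:,100:,::-1],(800,357)))
delta(549,15.5,100,107.6)
E
```

```text
now [ 184.3 -518.1  213.2] rpy [-180.    -0.    19.6] shift/40: dx 13.06 dy -9.51 dz 2.83 az/10 -8.80
```

View pics/t3.png

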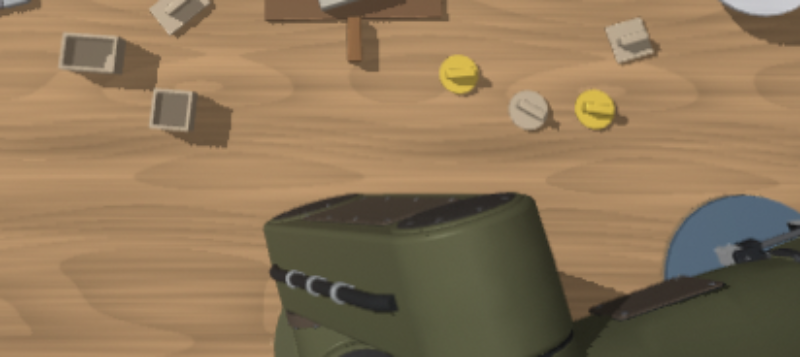

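The picture is unchanged because both moves were refused: every row needs all seven keys.

Emit:
jog_arm(
  commands=[
    {"dx":0.95,"dy":-0.68,"dz":-0.6,"ax":0,"ay":0,"az":0,"gripper":0},
    {"dx":0.95,"dy":-0.68,"dz":-0.6,"ax":0,"ay":0,"az":0,"gripper":0},
    {"dx":0.95,"dy":-0.68,"dz":0,"ax":0,"ay":0,"az":0,"gripper":0},
    {"dx":0.95,"dy":-0.68,"dz":0,"ax":0,"ay":0,"az":0,"gripper":0},
    {"dx":0.95,"dy":-0.68,"dz":0,"ax":0,"ay":0,"az":0,"gripper":0},
    {"dx":0.95,"dy":-0.68,"dz":0,"ax":0,"ay":0,"az":0,"gripper":0},
    {"dx":0.95,"dy":-0.68,"dz":0,"ax":0,"ay":0,"az":0,"gripper":0},
    {"dx":0.95,"dy":-0.68,"dz":0,"ax":0,"ay":0,"az":0,"gripper":0},
    {"dx":0.95,"dy":-0.68,"dz":0,"ax":0,"ay":0,"az":0,"gripper":0},
    {"dx":0.95,"dy":-0.68,"dz":0,"ax":0,"ay":0,"az":0,"gripper":0},
  ],
)

```text
clock: 1.55
eef_pos: [451.9, -133.1, 261.6]
eef_rot: [3.141, -0.0, 0.342]
wrist_force: [-0.1, -0.9, 0.2]
finger_gap: 94.0
finger_force: 0.0
```

Emit:
jog_arm(
  commands=[
    {"dx":0.95,"dy":-0.68,"dz":0,"ax":0,"ay":0,"az":-1,"gripper":0},
    {"dx":0,"dy":0,"dz":0,"ax":0,"ay":0,"az":-1,"gripper":0},
    {"dx":0,"dy":0,"dz":0,"ax":0,"ay":0,"az":-1,"gripper":0},
    {"dx":0,"dy":0,"dz":0,"ax":0,"ay":0,"az":-1,"gripper":0},
    {"dx":0,"dy":0,"dz":0,"ax":0,"ay":0,"az":-1,"gripper":0},
    {"dx":0,"dy":0,"dz":0,"ax":0,"ay":0,"az":-1,"gripper":0},
    {"dx":0,"dy":0,"dz":0,"ax":0,"ay":0,"az":-1,"gripper":0},
    {"dx":0,"dy":0,"dz":0,"ax":0,"ay":0,"az":-1,"gripper":0},
    {"dx":0,"dy":0,"dz":0,"ax":0,"ay":0,"az":-0.8,"gripper":0},
    {"dx":0,"dy":0,"dz":0,"ax":0,"ay":0,"az":0,"gripper":0},
  ],
)

```text
clock: 2.8
eef_pos: [477.8, -96.2, 261.5]
eef_rot: [-3.142, 0.0, 1.877]
wrist_force: [-0.1, 1.0, -0.0]
finger_gap: 94.0
finger_force: 0.0
```

```bash
python3 - <<'E'
from h import *
c=snap('top','top1.png'); w=snap('wrist','w1.png')
cv2.imwrite('pics/v1.png',np.vstack([cv2.resize(c['image'][200:,100:,::-1],(600,268)),cv2.resize(w['image'][:,:,::-1],(440,330))[:, :].copy() if 0 else np.pad(cv2.resize(w['image'][:,:,::-1],(440,330)),((0,0),(0,160),(0,0)))]))
m,ks=blobs(w,800,50,120)
for k in ks: print(cv2.minAreaRect(k),rect(w,k,52))
delta(549,15.5,100,107.6)
E
```

```text
((331.5, 325.5), (33.0, 65.0), 90.0) (array([ 669.4, -291.9]), 106.1, 62.3, 17.0)
((247.5, 293.5), (11.0, 349.0), 90.0) (array([ 522.2, -276.7]), 543.1, 20.4, 17.4)
((355.45123291015625, 239.9390106201172), (71.68376159667969, 18.272329330444336), 51.34019470214844) (array([ 648.5, -144.7]), 114.5, 27.1, -32.3)
((145.6990509033203, 247.47830200195312), (28.3645076751709, 91.8262939453125), 34.38034439086914) (array([ 356.3, -250. ]), 149.9, 42.2, 70.7)
((333.6943664550781, 111.48751831054688), (46.16564178466797, 86.8052749633789), 2.337306022644043) (array([551.1,  14. ]), 107.6, 59.3, -72.4)
now [477.9 -96.2 261.4] rpy [-180.    -0.   107.4] shift/40: dx 2.13 dy 2.53 dz 4.04 az/10 -0.02
```

View pics/v1.png

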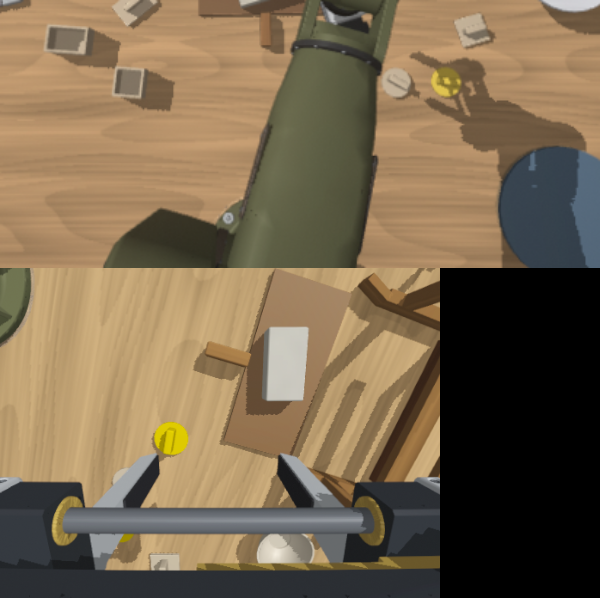

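The brick is confirmed at wrist-frame (334,111). No round jar shows in the uncovered area.

Emit:
jog_arm(
  commands=[
    {"dx":0.7,"dy":0.86,"dz":0.8,"ax":0,"ay":0,"az":0,"gripper":0},
    {"dx":0.7,"dy":0.86,"dz":0.8,"ax":0,"ay":0,"az":0,"gripper":0},
    {"dx":0.68,"dy":0.85,"dz":0.8,"ax":0,"ay":0,"az":0,"gripper":0},
    {"dx":0,"dy":0,"dz":0.9,"ax":0,"ay":0,"az":0,"gripper":0},
    {"dx":0,"dy":0,"dz":0.9,"ax":0,"ay":0,"az":0,"gripper":0},
    {"dx":0,"dy":0,"dz":0.8,"ax":0,"ay":0,"az":0,"gripper":0},
    {"dx":0,"dy":0,"dz":0.75,"ax":0,"ay":0,"az":0,"gripper":0},
    {"dx":0,"dy":0,"dz":0,"ax":0,"ay":0,"az":0,"gripper":0.8},
    {"dx":0,"dy":0,"dz":0,"ax":0,"ay":0,"az":0,"gripper":0.8},
    {"dx":0,"dy":0,"dz":0,"ax":0,"ay":0,"az":0,"gripper":0.8},
  ],
  squeeze=20,
)

```text
clock: 4.15
eef_pos: [550.5, 14.2, 31.4]
eef_rot: [-3.141, -0.0, 1.877]
wrist_force: [0.1, -0.9, 0.2]
finger_gap: 67.3
finger_force: 0.0
```

Emit:
jog_arm(
  commands=[
    {"dx":0,"dy":0,"dz":0,"ax":0,"ay":0,"az":0,"gripper":0.8},
    {"dx":0,"dy":0,"dz":0,"ax":0,"ay":0,"az":0,"gripper":0.8},
    {"dx":0,"dy":0,"dz":-0.6,"ax":0,"ay":0,"az":0,"gripper":0.8},
    {"dx":0,"dy":0,"dz":-0.9,"ax":0,"ay":0,"az":0,"gripper":0.8},
    {"dx":0,"dy":0,"dz":-0.9,"ax":0,"ay":0,"az":0,"gripper":0.8},
    {"dx":0,"dy":0,"dz":0,"ax":0,"ay":0,"az":0,"gripper":0.8},
  ],
)

```text
clock: 4.9
eef_pos: [551.7, 14.2, 129.6]
eef_rot: [3.138, 0.001, 1.878]
wrist_force: [-0.1, -0.1, -2.6]
finger_gap: 59.9
finger_force: 20.0
```

Emit:
jog_arm(
  commands=[
    {"dx":-0.6,"dy":-0.25,"dz":0,"ax":0,"ay":0,"az":0,"gripper":0.8},
    {"dx":-0.9,"dy":-0.36,"dz":0,"ax":0,"ay":0,"az":0,"gripper":0.8},
    {"dx":-0.9,"dy":-0.36,"dz":0,"ax":0,"ay":0,"az":0,"gripper":0.8},
    {"dx":-0.9,"dy":-0.36,"dz":0,"ax":0,"ay":0,"az":0,"gripper":0.8},
    {"dx":-0.9,"dy":-0.36,"dz":0,"ax":0,"ay":0,"az":0,"gripper":0.8},
    {"dx":-0.8,"dy":-0.36,"dz":0,"ax":0,"ay":0,"az":0,"gripper":0.8},
    {"dx":-0.55,"dy":-0.22,"dz":0.6,"ax":0,"ay":0,"az":0,"gripper":0.8},
    {"dx":0,"dy":0,"dz":0.7,"ax":0,"ay":0,"az":0,"gripper":0.8},
    {"dx":0,"dy":0,"dz":0.6,"ax":0,"ay":0,"az":0,"gripper":0.8},
    {"dx":0,"dy":0,"dz":0,"ax":0,"ay":0,"az":0,"gripper":0.8},
  ],
)

```text
clock: 6.15
eef_pos: [529.7, -224.1, 48.5]
eef_rot: [-3.138, -0.004, 1.878]
wrist_force: [0.3, -1.0, -1.0]
finger_gap: 59.8
finger_force: 20.0
```

Emit:
jog_arm(
  commands=[
    {"dx":0,"dy":0,"dz":0.5,"ax":0,"ay":0,"az":0,"gripper":0.8},
    {"dx":0,"dy":0,"dz":0.2,"ax":0,"ay":0,"az":0,"gripper":0.8},
    {"dx":0,"dy":0,"dz":0.02,"ax":0,"ay":0,"az":0,"gripper":0.8},
    {"dx":0,"dy":0,"dz":0,"ax":0,"ay":0,"az":0,"gripper":0.2},
    {"dx":0,"dy":0,"dz":0,"ax":0,"ay":0,"az":0,"gripper":0},
    {"dx":0,"dy":0,"dz":0,"ax":0,"ay":0,"az":0,"gripper":0},
    {"dx":0,"dy":0,"dz":-0.8,"ax":0,"ay":0,"az":0,"gripper":0},
    {"dx":0,"dy":0,"dz":-0.9,"ax":0,"ay":0,"az":0,"gripper":0},
    {"dx":0,"dy":0,"dz":-0.9,"ax":0,"ay":0,"az":0,"gripper":0},
    {"dx":0,"dy":0,"dz":-0.9,"ax":0,"ay":0,"az":0,"gripper":0},
  ],
)

```text
clock: 7.4
eef_pos: [531.2, -224.8, 164.1]
eef_rot: [3.141, 0.0, 1.878]
wrist_force: [0.2, 0.6, -0.1]
finger_gap: 94.2
finger_force: 0.0
```

```bash
python3 - <<'E'
from h import *
delta(480,300,200,120)
c=snap('top')
for p,z in [((145,227),60),((189,256),60)]:
    m,ks=blobs(c,60,95)
    for k in ks:
        q=cv2.minAreaRect(k)[0]
        if np.hypot(q[0]-p[0],q[1]-p[1])<6: print(p,rect(c,k,z))
w=snap('wrist'); m,ks=blobs(w,800,50,120)
for k in ks: print(cv2.minAreaRect(k)[0],rect(w,k,40))
E
```

```text
now [ 531.2 -224.8  164.1] rpy [180.    0.  107.6] shift/40: dx 12.89 dy 2.74 dz -0.90 az/10 -1.24
(145, 227) (array([431.4, 412.1]), 100.0, 60.0, 86.8)
(189, 256) (array([345.6, 284. ]), 69.2, 63.0, 85.0)
(340.0, 318.0) (array([ 686.1, -353.2]), 77.2, 26.6, 17.0)
(247.5, 293.5) (array([ 565.5, -354.2]), 430.2, 16.3, 17.4)
(354.0000305175781, 242.00003051757812) (array([ 663.3, -252.7]), 93.0, 21.7, -26.6)
(149.73699951171875, 251.5615997314453) (array([ 438.3, -336.1]), 120.5, 30.3, 63.7)
(99.09138488769531, 175.44654846191406) (array([ 367. , -263.3]), 55.5, 55.0, -88.2)
(252.5, 183.5) (array([ 529.7, -223.5]), 109.1, 59.2, -72.4)
```

Emit:
jog_arm(
  commands=[
    {"dx":0.9,"dy":0.15,"dz":-0.5,"ax":0,"ay":0,"az":0,"gripper":0},
    {"dx":1,"dy":0.15,"dz":-0.5,"ax":0,"ay":0,"az":0,"gripper":0},
    {"dx":1,"dy":0.15,"dz":-0.5,"ax":0,"ay":0,"az":0,"gripper":0},
    {"dx":1,"dy":0.15,"dz":-0.5,"ax":0,"ay":0,"az":0,"gripper":0},
    {"dx":1,"dy":0.15,"dz":-0.5,"ax":0,"ay":0,"az":0,"gripper":0},
    {"dx":1,"dy":0.15,"dz":-0.4,"ax":0,"ay":0,"az":0,"gripper":0},
    {"dx":1,"dy":0.15,"dz":0,"ax":0,"ay":0,"az":0,"gripper":0},
    {"dx":1,"dy":0.15,"dz":0,"ax":0,"ay":0,"az":0,"gripper":0},
    {"dx":1,"dy":0.15,"dz":0,"ax":0,"ay":0,"az":0,"gripper":0},
    {"dx":1,"dy":0.15,"dz":0,"ax":0,"ay":0,"az":0,"gripper":0},
  ],
)

```text
clock: 8.75
eef_pos: [468.4, 172.0, 278.2]
eef_rot: [-3.141, -0.0, 1.878]
wrist_force: [-0.2, 0.5, -0.6]
finger_gap: 94.0
finger_force: 0.0
```

Emit:
jog_arm(
  commands=[
    {"dx":1,"dy":0.15,"dz":0,"ax":0,"ay":0,"az":0,"gripper":0},
    {"dx":1,"dy":0.15,"dz":0,"ax":0,"ay":0,"az":0,"gripper":0},
    {"dx":0.9,"dy":0.1,"dz":0,"ax":0,"ay":0,"az":0,"gripper":0},
    {"dx":0,"dy":0,"dz":0,"ax":0,"ay":0,"az":0,"gripper":0},
    {"dx":0,"dy":0,"dz":0,"ax":0,"ay":0,"az":0,"gripper":0},
  ],
)

```text
clock: 9.38
eef_pos: [449.1, 285.7, 278.2]
eef_rot: [-3.141, 0.0, 1.878]
wrist_force: [-0.4, -0.7, -0.2]
finger_gap: 93.8
finger_force: 0.0
```

```bash
python3 - <<'E'
from h import *
w=snap('wrist','w2.png'); m,ks=blobs(w,800,75,120)
for k in ks: print(np.round(cv2.minAreaRect(k)[0]),'z60',rect(w,k,60),'z12',rect(w,k,12))
delta(430,410,200,90)
I=w['image'][:,:,::-1]; cv2.imwrite('pics/v2.png',np.hstack([cv2.resize(I,(400,300)),cv2.resize(cv2.cvtColor(m,8),(400,300))]))
E
```

```text
[248. 294.] z60 (array([497. ,  99.9]), 559.1, 21.0, 17.6) z12 (array([505.6,  68.7]), 628.1, 23.6, 17.6)
[355. 242.] z60 (array([624.5, 231.3]), 122.0, 27.2, -27.5) z12 (array([648.9, 216.3]), 137.0, 30.6, -27.5)
[150. 251.] z60 (array([332.4, 123. ]), 157.9, 39.7, 63.3) z12 (array([320.8,  94.7]), 177.4, 44.6, 63.3)
[294. 178.] z60 (array([504.1, 296.1]), 74.8, 49.6, -49.5) z12 (array([513.7, 289.1]), 84.0, 55.7, -49.5)
[187. 149.] z60 (array([349.3, 289.8]), 66.1, 65.6, -4.5) z12 (array([339.8, 282.1]), 74.2, 73.7, -4.5)
[274.  74.] z60 (array([433.1, 417.8]), 85.1, 56.5, 86.2) z12 (array([433.9, 425.9]), 95.6, 63.5, 86.2)
[426.  78.] z60 (array([627.3, 473.5]), 101.0, 82.1, -33.2) z12 (array([652. , 488.5]), 113.5, 92.3, -33.2)
now [449.2 285.4 278.4] rpy [-180.     0.   107.5] shift/40: dx 3.11 dy 0.48 dz 1.96 az/10 1.75
```

View pics/v2.png

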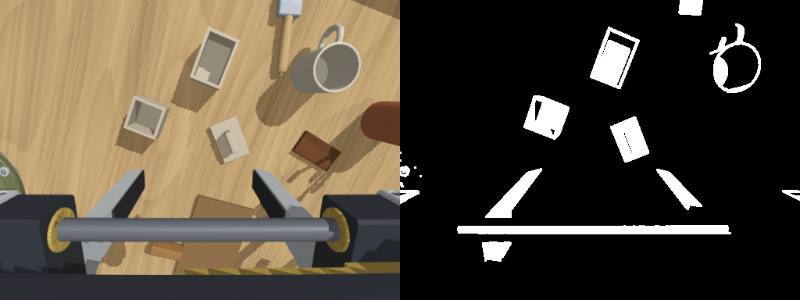

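Wrist view (crop scale 0.78): oblong jar at full px (274,74), square jar (187,149), oblong lid (294,178), mug upper right. I take the oblong jar first.

Emit:
jog_arm(
  commands=[
    {"dx":0.9,"dy":0.15,"dz":0.5,"ax":0,"ay":0,"az":0,"gripper":0},
    {"dx":0.9,"dy":0.16,"dz":0.5,"ax":0,"ay":0,"az":0,"gripper":0},
    {"dx":0.9,"dy":0.15,"dz":0.5,"ax":0,"ay":0,"az":0,"gripper":0},
    {"dx":0.58,"dy":0.15,"dz":0.5,"ax":0,"ay":0,"az":0,"gripper":0},
    {"dx":0,"dy":0,"dz":0.2,"ax":0,"ay":0,"az":1,"gripper":0},
    {"dx":0,"dy":0,"dz":0.2,"ax":0,"ay":0,"az":1,"gripper":0},
    {"dx":0,"dy":0,"dz":0.2,"ax":0,"ay":0,"az":0.13,"gripper":0},
    {"dx":0,"dy":0,"dz":0,"ax":0,"ay":0,"az":0,"gripper":0},
  ],
  squeeze=25,
)

```text
clock: 10.42
eef_pos: [432.8, 417.9, 174.1]
eef_rot: [-3.141, 0.001, 1.508]
wrist_force: [-1.1, -0.0, -0.8]
finger_gap: 93.7
finger_force: 0.0
```

```bash
python3 - <<'E'
from h import *
delta(433,418,36,86.2)
E
```

```text
now [432.8 417.9 174.1] rpy [-180.     0.    86.4] shift/40: dx 0.00 dy 0.00 dz 3.45 az/10 0.02
```

Emit:
jog_arm(
  commands=[
    {"dx":0,"dy":0,"dz":0.9,"ax":0,"ay":0,"az":0,"gripper":0},
    {"dx":0,"dy":0,"dz":0.9,"ax":0,"ay":0,"az":0,"gripper":0},
    {"dx":0,"dy":0,"dz":0.9,"ax":0,"ay":0,"az":0,"gripper":0},
    {"dx":0,"dy":0,"dz":0.75,"ax":0,"ay":0,"az":0,"gripper":0},
    {"dx":0,"dy":0,"dz":0,"ax":0,"ay":0,"az":0,"gripper":0.9},
    {"dx":0,"dy":0,"dz":0,"ax":0,"ay":0,"az":0,"gripper":0.9},
    {"dx":0,"dy":0,"dz":0,"ax":0,"ay":0,"az":0,"gripper":0.9},
    {"dx":0,"dy":0,"dz":0,"ax":0,"ay":0,"az":0,"gripper":0.9},
    {"dx":0,"dy":0,"dz":0,"ax":0,"ay":0,"az":0,"gripper":0.9},
    {"dx":0,"dy":0,"dz":0,"ax":0,"ay":0,"az":0,"gripper":0.9},
  ],
)

```text
clock: 11.68
eef_pos: [433.2, 418.9, 37.7]
eef_rot: [3.14, -0.001, 1.506]
wrist_force: [0.2, -1.2, 6.4]
finger_gap: 56.0
finger_force: 25.0
```

Emit:
jog_arm(
  commands=[
    {"dx":0,"dy":0,"dz":-0.5,"ax":0,"ay":0,"az":0,"gripper":0.9},
    {"dx":0,"dy":0,"dz":-0.9,"ax":0,"ay":0,"az":0,"gripper":0.9},
    {"dx":0,"dy":0,"dz":-0.9,"ax":0,"ay":0,"az":0,"gripper":0.9},
    {"dx":0,"dy":0,"dz":-0.6,"ax":0,"ay":0,"az":0,"gripper":0.9},
    {"dx":0,"dy":0,"dz":0,"ax":0,"ay":0,"az":0,"gripper":0.9},
  ],
)

```text
clock: 12.3
eef_pos: [433.1, 419.1, 155.1]
eef_rot: [3.139, -0.003, 1.506]
wrist_force: [-0.1, 0.0, -2.4]
finger_gap: 55.7
finger_force: 25.0
```

```bash
python3 - <<'E'
from h import *
c=snap('top')
hsv=cv2.cvtColor(c['image'],cv2.COLOR_RGB2HSV)
u,v=np.meshgrid(np.arange(512),np.arange(384))
m=((hsv[...,0]<15)&(hsv[...,2]<140)&(hsv[...,1]>90)&(u>232)&(u<332)&(v>165)&(v<213)).astype(np.uint8)*255
_,ks=blobs(c,500,mask=m)
for k in ks: print('board',cv2.minAreaRect(k),rect(c,cv2.convexHull(k),12))
delta(560,95,130,89)
E
```

```text
board ((281.3726806640625, 189.7072296142578), (39.640113830566406, 90.8544921875), 89.21517944335938) (array([558.2,   7.9]), 287.6, 127.9, -88.6)
now [432.6 418.7 153.2] rpy [180.   -0.   86.3] shift/40: dx -7.87 dy 3.70 dz 0.58 az/10 -0.27
```

Emit:
jog_arm(
  commands=[
    {"dx":-0.5,"dy":0.25,"dz":0,"ax":0,"ay":0,"az":0,"gripper":0.9},
    {"dx":-0.9,"dy":0.4,"dz":0,"ax":0,"ay":0,"az":0,"gripper":0.9},
    {"dx":-1,"dy":0.45,"dz":0,"ax":0,"ay":0,"az":0,"gripper":0.9},
    {"dx":-1,"dy":0.45,"dz":0,"ax":0,"ay":0,"az":0,"gripper":0.9},
    {"dx":-1,"dy":0.45,"dz":0,"ax":0,"ay":0,"az":0,"gripper":0.9},
    {"dx":-1,"dy":0.45,"dz":0,"ax":0,"ay":0,"az":0,"gripper":0.9},
    {"dx":-1,"dy":0.45,"dz":0,"ax":0,"ay":0,"az":0,"gripper":0.9},
    {"dx":-1,"dy":0.44,"dz":0,"ax":0,"ay":0,"az":0,"gripper":0.9},
    {"dx":-0.78,"dy":0.35,"dz":0,"ax":0,"ay":0,"az":-0.4,"gripper":0.9},
    {"dx":0,"dy":0,"dz":0.4,"ax":0,"ay":0,"az":0,"gripper":0.9},
  ],
)

```text
clock: 13.6
eef_pos: [559.1, 79.8, 136.1]
eef_rot: [3.141, 0.0, 1.573]
wrist_force: [0.2, 0.1, -2.6]
finger_gap: 55.6
finger_force: 25.0
```

Emit:
jog_arm(
  commands=[
    {"dx":0,"dy":0,"dz":0.8,"ax":0,"ay":0,"az":0,"gripper":0.9},
    {"dx":0,"dy":0,"dz":0.8,"ax":0,"ay":0,"az":0,"gripper":0.9},
    {"dx":0,"dy":0,"dz":0.2,"ax":0,"ay":0,"az":0,"gripper":0.9},
    {"dx":0,"dy":0,"dz":0,"ax":0,"ay":0,"az":0,"gripper":0.9},
  ],
)

```text
clock: 14.1
eef_pos: [558.4, 82.7, 64.4]
eef_rot: [-3.141, 0.0, 1.576]
wrist_force: [-0.3, -0.3, -0.6]
finger_gap: 55.8
finger_force: 25.0
```

```bash
python3 - <<'E'
from h import *
delta(558.5,83,51,91)
E
```

```text
now [558.4  82.7  64.4] rpy [-179.9    0.    90.3] shift/40: dx 0.01 dy 0.00 dz 0.34 az/10 -0.07
```

Emit:
jog_arm(
  commands=[
    {"dx":0,"dy":0,"dz":0.2,"ax":0,"ay":0,"az":0,"gripper":0.9},
    {"dx":0,"dy":0,"dz":0.12,"ax":0,"ay":0,"az":0,"gripper":0.9},
    {"dx":0,"dy":0,"dz":0.03,"ax":0,"ay":0,"az":0,"gripper":0.9},
    {"dx":0,"dy":0,"dz":0,"ax":0,"ay":0,"az":0,"gripper":0.9},
  ],
)

```text
clock: 14.6
eef_pos: [558.8, 82.5, 50.8]
eef_rot: [3.141, -0.0, 1.576]
wrist_force: [-1.0, -0.0, -2.4]
finger_gap: 55.9
finger_force: 25.0
```

Emit:
jog_arm(
  commands=[
    {"dx":0,"dy":0,"dz":0,"ax":0,"ay":0,"az":0,"gripper":0.3},
    {"dx":0,"dy":0,"dz":0,"ax":0,"ay":0,"az":0,"gripper":0},
    {"dx":0,"dy":0,"dz":0,"ax":0,"ay":0,"az":0,"gripper":0},
    {"dx":0,"dy":0,"dz":-0.5,"ax":0,"ay":0,"az":0,"gripper":0},
    {"dx":0,"dy":0,"dz":-0.9,"ax":0,"ay":0,"az":0,"gripper":0},
    {"dx":0,"dy":0,"dz":-0.9,"ax":0,"ay":0,"az":0,"gripper":0},
    {"dx":0,"dy":0,"dz":-0.9,"ax":0,"ay":0,"az":0,"gripper":0},
    {"dx":0,"dy":0,"dz":-0.9,"ax":0,"ay":0,"az":0,"gripper":0},
    {"dx":0,"dy":0,"dz":-0.9,"ax":0,"ay":0,"az":0,"gripper":0},
    {"dx":0,"dy":0,"dz":0,"ax":0,"ay":0,"az":0,"gripper":0},
  ],
)

```text
clock: 15.85
eef_pos: [559.5, 82.6, 253.4]
eef_rot: [3.137, -0.0, 1.576]
wrist_force: [0.1, -0.2, 0.0]
finger_gap: 94.0
finger_force: 0.0
```

```bash
python3 - <<'E'
from h import *
w=snap('wrist','w3.png'); m,ks=blobs(w,300,75,110)
for k in ks: print(np.round(cv2.minAreaRect(k)[0]),'z72',rect(w,k,72),'z12',rect(w,k,12))
c=snap('top','top3.png'); m,ks=blobs(c,60,95)
for k in ks:
    q=cv2.minAreaRect(k)[0]
    if q[1]<290 and q[1]>180: print(np.round(q),rect(c,k,60),rect(c,k,12))
delta(346.3,287,180,85.5)
E
```

```text
[384. 326.] z72 (array([ 750.9, -139.9]), 56.4, 54.2, 89.6) z12 (array([ 783.9, -189.7]), 66.0, 63.5, 89.6)
[123. 330.] z72 (array([ 368.8, -147.6]), 70.7, 54.5, -89.4) z12 (array([ 336.8, -198.7]), 82.7, 63.8, -89.4)
[229. 332.] z72 (array([ 523.1, -148.9]), 64.7, 63.1, -72.2) z12 (array([ 517.3, -200.2]), 75.7, 73.8, -72.2)
[250. 293.] z72 (array([553.8, -84.4]), 512.7, 38.3, -0.0) z12 (array([ 553.2, -124.7]), 599.9, 44.8, -0.0)
[149. 252.] z72 (array([415.3, -20.6]), 142.3, 36.2, 45.7) z12 (array([391.1, -50. ]), 166.5, 42.3, 45.7)
[358. 250.] z72 (array([703.5, -17.5]), 142.0, 34.6, -45.9) z12 (array([728.4, -46.5]), 166.1, 40.5, -45.9)
[252. 177.] z72 (array([556.7,  84.1]), 86.0, 56.3, -89.8) z12 (array([556.7,  72.4]), 100.6, 65.9, -89.8)
[221.  18.] z72 (array([520.3, 268.4]), 71.9, 48.0, -49.4) z12 (array([514. , 288.1]), 84.1, 56.2, -49.4)
[83. 23.] z72 (array([364.9, 265.2]), 83.9, 48.2, -4.0) z12 (array([332.2, 284.4]), 98.1, 56.4, -4.0)
[ 19. 276.] (array([287.2, 767.1]), 107.4, 43.2, 64.3) (array([285.9, 792.9]), 111.3, 44.8, 64.3)
[372. 256.] (array([ 352. , -260.4]), 59.4, 56.5, -1.8) (array([ 353., -272.]), 61.5, 58.6, -1.8)
[189. 256.] (array([345.5, 283.9]), 69.5, 62.8, 85.7) (array([346.3, 292.1]), 72.0, 65.1, 85.7)
[424. 220.] (array([ 461. , -420.5]), 62.0, 60.8, -72.7) (array([ 466., -438.]), 64.3, 63.0, -72.7)
[258. 282.] (array([282.3,  77.8]), 494.5, 187.5, 1.6) (array([280.8,  78.5]), 512.5, 194.3, 1.6)
[192. 203.] (array([506.9, 280.6]), 83.1, 56.3, -49.4) (array([513.6, 288.7]), 86.1, 58.4, -49.4)
[ 97. 199.] (array([516.1, 567. ]), 106.4, 45.2, -74.6) (array([523.1, 585.6]), 110.3, 46.9, -74.6)
[355. 199.] (array([ 524.2, -216.1]), 118.3, 63.0, -72.3) (array([ 531.5, -226.1]), 122.6, 65.3, -72.3)
now [558.6  82.5 250.2] rpy [-180.     0.    90.3] shift/40: dx 5.14 dy -5.28 dz 1.75 az/10 0.48
```

Emit:
jog_arm(
  commands=[
    {"dx":0.7,"dy":-0.7,"dz":0,"ax":0,"ay":0,"az":0,"gripper":0},
    {"dx":0.9,"dy":-0.9,"dz":0,"ax":0,"ay":0,"az":0,"gripper":0},
    {"dx":0.9,"dy":-0.95,"dz":0.4,"ax":0,"ay":0,"az":0,"gripper":0},
    {"dx":0.9,"dy":-0.95,"dz":0.4,"ax":0,"ay":0,"az":0,"gripper":0},
    {"dx":0.9,"dy":-0.95,"dz":0.4,"ax":0,"ay":0,"az":0,"gripper":0},
    {"dx":0.84,"dy":-0.83,"dz":0.4,"ax":0,"ay":0,"az":0,"gripper":0},
    {"dx":0,"dy":0,"dz":0.4,"ax":0,"ay":0,"az":0.48,"gripper":0},
    {"dx":0,"dy":0,"dz":0,"ax":0,"ay":0,"az":0,"gripper":0},
    {"dx":0,"dy":0,"dz":0,"ax":0,"ay":0,"az":0,"gripper":0},
  ],
)

```text
clock: 17.08
eef_pos: [346.8, 286.8, 170.7]
eef_rot: [-3.141, 0.0, 1.493]
wrist_force: [-0.3, -0.1, 0.3]
finger_gap: 93.9
finger_force: 0.0
```

```bash
python3 - <<'E'
from h import *
w=snap('wrist','w4.png'); m,ks=blobs(w,1000,75,110)
for k in ks:
  if cv2.minAreaRect(k)[0][1]<220: print(np.round(cv2.minAreaRect(k)[0]),'z60',rect(w,k,60))
delta(346.3,287,36,85.5)
E
```

```text
[255. 188.] z60 (array([346.6, 290.4]), 65.8, 60.1, 85.5)
[393. 169.] z60 (array([489.5, 299.2]), 72.5, 48.0, -49.7)
now [346.9 286.8 170.9] rpy [180.   -0.   85.5] shift/40: dx 0.00 dy -0.02 dz 3.37 az/10 0.00
```

Emit:
jog_arm(
  commands=[
    {"dx":0,"dy":0,"dz":0.9,"ax":0,"ay":0,"az":0,"gripper":0},
    {"dx":0,"dy":0,"dz":0.9,"ax":0,"ay":0,"az":0,"gripper":0},
    {"dx":0,"dy":0,"dz":0.9,"ax":0,"ay":0,"az":0,"gripper":0},
    {"dx":0,"dy":0,"dz":0.67,"ax":0,"ay":0,"az":0,"gripper":0},
    {"dx":0,"dy":0,"dz":0,"ax":0,"ay":0,"az":0,"gripper":0.9},
    {"dx":0,"dy":0,"dz":0,"ax":0,"ay":0,"az":0,"gripper":0.9},
    {"dx":0,"dy":0,"dz":0,"ax":0,"ay":0,"az":0,"gripper":0.9},
    {"dx":0,"dy":0,"dz":0,"ax":0,"ay":0,"az":0,"gripper":0.9},
    {"dx":0,"dy":0,"dz":0,"ax":0,"ay":0,"az":0,"gripper":0.9},
    {"dx":0,"dy":0,"dz":0,"ax":0,"ay":0,"az":0,"gripper":0.9},
  ],
)

```text
clock: 18.38
eef_pos: [347.1, 287.4, 36.8]
eef_rot: [3.14, -0.001, 1.492]
wrist_force: [0.2, -1.2, 7.6]
finger_gap: 59.6
finger_force: 25.0
```

Emit:
jog_arm(
  commands=[
    {"dx":0,"dy":0,"dz":-0.5,"ax":0,"ay":0,"az":0,"gripper":0.9},
    {"dx":0,"dy":0,"dz":-0.9,"ax":0,"ay":0,"az":0,"gripper":0.9},
    {"dx":0,"dy":0,"dz":-0.9,"ax":0,"ay":0,"az":0,"gripper":0.9},
    {"dx":0,"dy":0,"dz":-0.9,"ax":0,"ay":0,"az":0,"gripper":0.9},
    {"dx":0,"dy":0,"dz":-0.3,"ax":0,"ay":0,"az":0,"gripper":0.9},
    {"dx":0,"dy":0,"dz":0,"ax":0,"ay":0,"az":0,"gripper":0.9},
  ],
)

```text
clock: 19.12
eef_pos: [346.5, 287.1, 175.6]
eef_rot: [3.141, -0.0, 1.492]
wrist_force: [-0.5, -0.6, -2.8]
finger_gap: 59.6
finger_force: 25.0
```

```bash
python3 - <<'E'
from h import *
delta(559.5,-67,170,90.5)
E
```

```text
now [346.5 287.1 175.6] rpy [180.   -0.   85.5] shift/40: dx -8.40 dy 6.01 dz 0.14 az/10 -0.50
```

Emit:
jog_arm(
  commands=[
    {"dx":-0.5,"dy":0.36,"dz":0,"ax":0,"ay":0,"az":0,"gripper":0.9},
    {"dx":-0.9,"dy":0.64,"dz":0,"ax":0,"ay":0,"az":0,"gripper":0.9},
    {"dx":-0.9,"dy":0.65,"dz":0,"ax":0,"ay":0,"az":0,"gripper":0.9},
    {"dx":-0.9,"dy":0.64,"dz":0,"ax":0,"ay":0,"az":0,"gripper":0.9},
    {"dx":-0.9,"dy":0.64,"dz":0,"ax":0,"ay":0,"az":0,"gripper":0.9},
    {"dx":-0.9,"dy":0.64,"dz":0,"ax":0,"ay":0,"az":0,"gripper":0.9},
    {"dx":-0.9,"dy":0.64,"dz":0,"ax":0,"ay":0,"az":0,"gripper":0.9},
    {"dx":-0.9,"dy":0.64,"dz":0,"ax":0,"ay":0,"az":0,"gripper":0.9},
    {"dx":-0.9,"dy":0.64,"dz":0,"ax":0,"ay":0,"az":0,"gripper":0.9},
    {"dx":-0.7,"dy":0.52,"dz":0,"ax":0,"ay":0,"az":-0.5,"gripper":0.9},
  ],
)

```text
clock: 20.38
eef_pos: [559.7, -68.3, 173.5]
eef_rot: [-3.139, -0.001, 1.58]
wrist_force: [0.5, 0.2, -2.2]
finger_gap: 59.9
finger_force: 25.0
```

Emit:
jog_arm(
  commands=[
    {"dx":0,"dy":0,"dz":0.8,"ax":0,"ay":0,"az":0,"gripper":0.9},
    {"dx":0,"dy":0,"dz":0.9,"ax":0,"ay":0,"az":0,"gripper":0.9},
    {"dx":0,"dy":0,"dz":0.9,"ax":0,"ay":0,"az":0,"gripper":0.9},
    {"dx":0,"dy":0,"dz":0.1,"ax":0,"ay":0,"az":0,"gripper":0.9},
    {"dx":0,"dy":0,"dz":0,"ax":0,"ay":0,"az":0,"gripper":0.9},
  ],
)

```text
clock: 21.0
eef_pos: [559.7, -66.8, 67.9]
eef_rot: [-3.141, -0.0, 1.579]
wrist_force: [-0.6, 0.2, -2.2]
finger_gap: 59.7
finger_force: 25.0
```

```bash
python3 - <<'E'
from h import *
delta(559.5,-67,50,90.5)
E
```

```text
now [559.7 -66.8  67.9] rpy [-180.    -0.    90.5] shift/40: dx -0.01 dy -0.01 dz 0.45 az/10 -0.00
```

Emit:
jog_arm(
  commands=[
    {"dx":0,"dy":0,"dz":0.25,"ax":0,"ay":0,"az":0,"gripper":0.9},
    {"dx":0,"dy":0,"dz":0.15,"ax":0,"ay":0,"az":0,"gripper":0.9},
    {"dx":0,"dy":0,"dz":0.06,"ax":0,"ay":0,"az":0,"gripper":0.9},
    {"dx":0,"dy":0,"dz":0,"ax":0,"ay":0,"az":0,"gripper":0.9},
    {"dx":0,"dy":0,"dz":0,"ax":0,"ay":0,"az":0,"gripper":0.3},
    {"dx":0,"dy":0,"dz":0,"ax":0,"ay":0,"az":0,"gripper":0},
    {"dx":0,"dy":0,"dz":0,"ax":0,"ay":0,"az":0,"gripper":0},
    {"dx":0,"dy":0,"dz":-0.5,"ax":0,"ay":0,"az":0,"gripper":0},
    {"dx":0,"dy":0,"dz":-0.9,"ax":0,"ay":0,"az":0,"gripper":0},
    {"dx":0,"dy":0,"dz":-0.9,"ax":0,"ay":0,"az":0,"gripper":0},
  ],
)

```text
clock: 22.25
eef_pos: [559.6, -66.8, 142.5]
eef_rot: [-3.141, -0.0, 1.579]
wrist_force: [1.1, 0.2, 0.2]
finger_gap: 94.0
finger_force: 0.0
```

Emit:
jog_arm(
  commands=[
    {"dx":0,"dy":0,"dz":-0.9,"ax":0,"ay":0,"az":0,"gripper":0},
    {"dx":0,"dy":0,"dz":-0.9,"ax":0,"ay":0,"az":0,"gripper":0},
    {"dx":0,"dy":0,"dz":-0.5,"ax":0,"ay":0,"az":0,"gripper":0},
    {"dx":0,"dy":0,"dz":0,"ax":0,"ay":0,"az":0,"gripper":0},
    {"dx":0,"dy":0,"dz":0,"ax":0,"ay":0,"az":0,"gripper":0},
  ],
)

```text
clock: 22.88
eef_pos: [559.4, -66.8, 232.3]
eef_rot: [-3.14, -0.0, 1.579]
wrist_force: [-0.6, 0.5, -0.7]
finger_gap: 94.2
finger_force: 0.0
```

```bash
python3 - <<'E'
from h import *
w=snap('wrist','w5.png'); m,ks=blobs(w,500,75,110)
for k in ks:
  if cv2.minAreaRect(k)[0][1]<235: print(np.round(cv2.minAreaRect(k)[0]),'z72',rect(w,k,72),'z12',rect(w,k,12))
c=snap('top','top5.png'); m,ks=blobs(c,60,95)
for k in ks:
    q=cv2.minAreaRect(k)[0]
    if q[1]<290 and q[1]>180: print(np.round(q),rect(c,k,72),rect(c,k,12))
delta(514,289,200,130.5)
E
```

```text
[254. 180.] z72 (array([558.1, -63.8]), 65.2, 60.6, -89.5) z12 (array([558.1, -76. ]), 77.0, 71.5, -89.5)
[254.  50.] z72 (array([557.1,  79.1]), 88.5, 56.7, -89.6) z12 (array([557. ,  92.8]), 104.5, 67.0, -89.6)
[ 20. 276.] (array([287.2, 759.9]), 104.9, 42.8, 64.3) (array([285.6, 792.2]), 109.7, 44.8, 64.3)
[372. 256.] (array([ 351.8, -257.3]), 62.0, 58.2, -89.2) (array([ 353.1, -271.9]), 64.8, 60.9, -89.2)
[424. 220.] (array([ 459.7, -416. ]), 61.1, 60.2, -72.7) (array([ 465.9, -437.8]), 63.9, 63.0, -72.7)
[297. 273.] (array([308.6, -37.4]), 471.8, 143.9, -10.3) (array([308. , -41.8]), 493.5, 150.5, -10.3)
[192. 203.] (array([505. , 278.6]), 82.0, 55.4, -49.4) (array([513.3, 288.7]), 85.8, 58.0, -49.4)
[ 97. 199.] (array([514.4, 562.4]), 105.4, 44.8, -74.6) (array([523.1, 585.6]), 110.3, 46.9, -74.6)
[258. 188.] (array([552. ,  80.9]), 85.4, 61.8, -89.3) (array([562.5,  81.9]), 89.4, 64.6, -89.3)
now [559.4 -66.8 232.2] rpy [-179.9   -0.    90.5] shift/40: dx 8.90 dy -1.06 dz 0.80 az/10 -4.00
```

Emit:
jog_arm(
  commands=[
    {"dx":0.9,"dy":-0.11,"dz":0,"ax":0,"ay":0,"az":0,"gripper":0},
    {"dx":1,"dy":-0.12,"dz":0,"ax":0,"ay":0,"az":0,"gripper":0},
    {"dx":1,"dy":-0.12,"dz":0,"ax":0,"ay":0,"az":0,"gripper":0},
    {"dx":1,"dy":-0.12,"dz":0,"ax":0,"ay":0,"az":0,"gripper":0},
    {"dx":1,"dy":-0.12,"dz":0,"ax":0,"ay":0,"az":0,"gripper":0},
    {"dx":1,"dy":-0.12,"dz":0.3,"ax":0,"ay":0,"az":0,"gripper":0},
    {"dx":1,"dy":-0.12,"dz":0.4,"ax":0,"ay":0,"az":0,"gripper":0},
    {"dx":1,"dy":-0.12,"dz":0.4,"ax":0,"ay":0,"az":0,"gripper":0},
    {"dx":1,"dy":-0.11,"dz":0.4,"ax":0,"ay":0,"az":0,"gripper":0},
  ],
)

```text
clock: 24.1
eef_pos: [513.7, 290.0, 172.1]
eef_rot: [-3.141, 0.001, 1.579]
wrist_force: [1.1, -0.0, 2.2]
finger_gap: 94.1
finger_force: 0.0
```

Emit:
jog_arm(
  commands=[
    {"dx":0,"dy":0,"dz":0,"ax":0,"ay":0,"az":-1,"gripper":0},
    {"dx":0,"dy":0,"dz":0,"ax":0,"ay":0,"az":-1,"gripper":0},
    {"dx":0,"dy":0,"dz":0,"ax":0,"ay":0,"az":-1,"gripper":0.2},
    {"dx":0,"dy":0,"dz":0,"ax":0,"ay":0,"az":-1,"gripper":0.4},
    {"dx":0,"dy":0,"dz":0,"ax":0,"ay":0,"az":0,"gripper":0.5},
    {"dx":0,"dy":0,"dz":0,"ax":0,"ay":0,"az":0,"gripper":0.5},
  ],
)

```text
clock: 24.85
eef_pos: [514.2, 288.8, 173.0]
eef_rot: [-3.141, -0.0, 2.273]
wrist_force: [-0.4, -0.6, -1.0]
finger_gap: 57.4
finger_force: 0.0
```

```bash
python3 - <<'E'
from h import *
w=snap('wrist','w6.png'); m,ks=blobs(w,1000,75,110)
for k in ks:
  q=cv2.minAreaRect(k)[0]
  if q[1]<235: 
    r=rect(w,k,12);print(np.round(q),r)
    if abs(q[0]-256)<40 and q[1]>120: delta(*r[0],23,r[3])
I=w['image'][:,:,::-1]; cv2.imwrite('pics/v6.png',cv2.resize(I,(400,300)))
E
```

```text
[254. 182.] (array([513.6, 289.2]), 83.1, 55.8, -49.5)
now [514.2 288.8 173.1] rpy [-180.    -0.   130.3] shift/40: dx 0.02 dy -0.01 dz 3.75 az/10 17.98
[452. 130.] (array([649.4, 480.3]), 146.2, 115.5, 65.1)
[431.   8.] (array([534.2, 555.2]), 43.5, 37.0, 15.4)
```

View pics/v6.png

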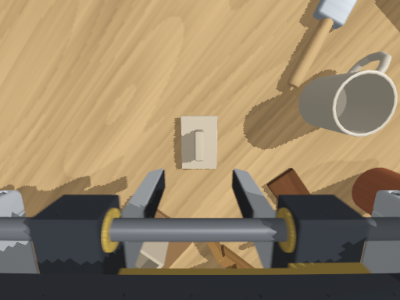

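The oblong lid sits at px (254,182), lined up with the fingers. I'm going down on its handle.

Emit:
jog_arm(
  commands=[
    {"dx":0.02,"dy":0,"dz":0.9,"ax":0,"ay":0,"az":0,"gripper":0.5},
    {"dx":0,"dy":0,"dz":0.9,"ax":0,"ay":0,"az":0,"gripper":0.5},
    {"dx":0,"dy":0,"dz":0.9,"ax":0,"ay":0,"az":0,"gripper":0.5},
    {"dx":0,"dy":0,"dz":0.75,"ax":0,"ay":0,"az":0,"gripper":0.5},
    {"dx":0,"dy":0,"dz":0.3,"ax":0,"ay":0,"az":0,"gripper":0.6},
    {"dx":0,"dy":0,"dz":0,"ax":0,"ay":0,"az":0,"gripper":0.7},
    {"dx":0,"dy":0,"dz":0,"ax":0,"ay":0,"az":0,"gripper":0.95},
    {"dx":0,"dy":0,"dz":0,"ax":0,"ay":0,"az":0,"gripper":0.95},
    {"dx":0,"dy":0,"dz":0,"ax":0,"ay":0,"az":0,"gripper":0.95},
    {"dx":0,"dy":0,"dz":0,"ax":0,"ay":0,"az":0,"gripper":0.95},
  ],
  squeeze=25,
)

```text
clock: 26.15
eef_pos: [514.4, 289.7, 24.6]
eef_rot: [3.14, 0.0, 2.277]
wrist_force: [-0.8, 0.3, 5.1]
finger_gap: 13.5
finger_force: 25.0
```

Emit:
jog_arm(
  commands=[
    {"dx":0,"dy":0,"dz":0,"ax":0,"ay":0,"az":0,"gripper":0.95},
    {"dx":0,"dy":0,"dz":0,"ax":0,"ay":0,"az":0,"gripper":0.95},
  ],
)

```text
clock: 26.4
eef_pos: [514.3, 289.7, 24.6]
eef_rot: [3.14, 0.0, 2.277]
wrist_force: [-0.2, 0.7, 7.1]
finger_gap: 14.0
finger_force: 25.0
```

Emit:
jog_arm(
  commands=[
    {"dx":0,"dy":0,"dz":-0.5,"ax":0,"ay":0,"az":0,"gripper":0.95},
    {"dx":0,"dy":0,"dz":-0.8,"ax":0,"ay":0,"az":0,"gripper":0.95},
    {"dx":0,"dy":0,"dz":-0.9,"ax":0,"ay":0,"az":0,"gripper":0.95},
    {"dx":-0.4,"dy":-0.2,"dz":-0.7,"ax":0,"ay":0,"az":0,"gripper":0.95},
    {"dx":-0.8,"dy":-0.4,"dz":0,"ax":0,"ay":0,"az":0,"gripper":0.95},
    {"dx":-0.8,"dy":-0.5,"dz":0,"ax":0,"ay":0,"az":0,"gripper":0.95},
    {"dx":-0.8,"dy":-0.5,"dz":0,"ax":0,"ay":0,"az":0,"gripper":0.95},
    {"dx":-0.8,"dy":-0.4,"dz":0,"ax":0,"ay":0,"az":0,"gripper":0.95},
    {"dx":-0.7,"dy":-0.35,"dz":0,"ax":0,"ay":0,"az":0,"gripper":0.95},
    {"dx":-0.37,"dy":-0.17,"dz":0,"ax":0,"ay":0,"az":0,"gripper":0.95},
  ],
)

```text
clock: 27.65
eef_pos: [558.7, 80.7, 140.6]
eef_rot: [3.141, 0.001, 2.276]
wrist_force: [0.9, 1.0, -1.0]
finger_gap: 13.8
finger_force: 25.0
```

Emit:
jog_arm(
  commands=[
    {"dx":0,"dy":0,"dz":0,"ax":0,"ay":0,"az":0.8,"gripper":0.95},
    {"dx":0,"dy":0,"dz":0,"ax":0,"ay":0,"az":0.8,"gripper":0.95},
    {"dx":0,"dy":0,"dz":0,"ax":0,"ay":0,"az":0.8,"gripper":0.95},
    {"dx":0,"dy":0,"dz":0,"ax":0,"ay":0,"az":0.8,"gripper":0.95},
    {"dx":0,"dy":0,"dz":0,"ax":0,"ay":0,"az":0.8,"gripper":0.95},
    {"dx":0,"dy":0,"dz":0,"ax":0,"ay":0,"az":0,"gripper":0.95},
    {"dx":0,"dy":0,"dz":0,"ax":0,"ay":0,"az":0,"gripper":0.95},
  ],
)

```text
clock: 28.52
eef_pos: [558.4, 82.2, 139.8]
eef_rot: [3.141, -0.0, 1.583]
wrist_force: [-1.0, -0.5, -0.7]
finger_gap: 13.7
finger_force: 25.0
```

```bash
python3 - <<'E'
from h import *
delta(558.7,82.3,110,90.3)
w=snap('wrist','w7.png'); m,ks=blobs(w,1000,75,110)
for k in ks:
  q=cv2.minAreaRect(k)[0]
  if q[1]<300: print(np.round(q),rect(w,k,72))
I=w['image'][:,:,::-1]; cv2.imwrite('pics/v7.png',cv2.resize(I,(560,420)))
E
```

```text
now [558.4  82.2 139.8] rpy [180.   -0.   90.7] shift/40: dx 0.00 dy 0.01 dz 0.74 az/10 0.04
[251. 294.] (array([555.4,  -8.3]), 50.9, 25.4, 0.7)
[445. 293.] (array([745.2,  -6.3]), 133.7, 26.4, 0.7)
[ 64. 293.] (array([371.3, -10.3]), 131.9, 26.6, 0.6)
[494. 260.] (array([788.9,  29. ]), 35.5, 35.5, 0.5)
[254. 214.] (array([557. ,  68.8]), 120.3, 72.3, -89.4)
```

View pics/v7.png

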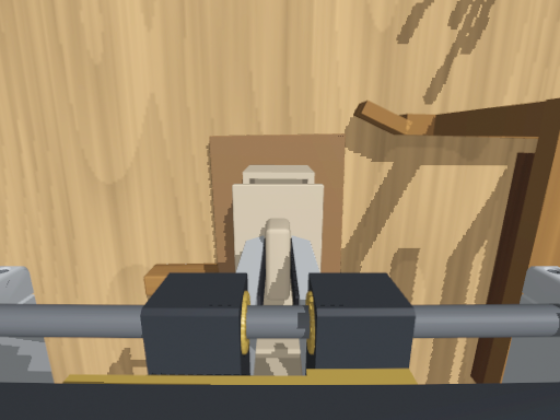

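The held lid shows at view px (278,184) at its far edge. The jar rim behind it is at (278,166), and both are centred on column 278.

```bash
python3 - <<'E'
from h import *
w=snap('wrist'); I=cv2.cvtColor(w['image'],cv2.COLOR_RGB2HSV)
for u in (240,254,268):
    col=I[140:185,u]; print(u,[(140+i,int(a[1]),int(a[2])) for i,a in enumerate(col) if i in range(6,36)][::1] if u==240 else '')
for r in (151,151.7,152.5): print(r,ray(w,[(254,r)],72)[0].round(1))
for r in (167,168,169): print(r,ray(w,[(254,r)],127.2)[0].round(1))
E
```

```text
240 [(146, 117, 159), (147, 116, 158), (148, 117, 159), (149, 116, 158), (150, 98, 153), (151, 45, 187), (152, 45, 187), (153, 45, 187), (154, 45, 187), (155, 45, 187), (156, 45, 188), (157, 43, 201), (158, 40, 211), (159, 40, 212), (160, 39, 211), (161, 41, 212), (162, 41, 210), (163, 46, 167), (164, 49, 151), (165, 49, 151), (166, 49, 151), (167, 50, 154), (168, 45, 187), (169, 40, 224), (170, 40, 212), (171, 40, 211), (172, 41, 211), (173, 41, 211), (174, 41, 211), (175, 41, 212)]
254 
268 
151 [556.7 128.9  72. ]
151.7 [556.7 128.3  72. ]
152.5 [556.7 127.6  72. ]
167 [556.7 123.8 127.2]
168 [556.7 123.1 127.2]
169 [556.7 122.4 127.2]
```

Emit:
jog_arm(
  commands=[
    {"dx":0.02,"dy":0,"dz":0.5,"ax":0,"ay":0,"az":0.04,"gripper":0.95},
    {"dx":0,"dy":0,"dz":0.4,"ax":0,"ay":0,"az":0,"gripper":0.95},
    {"dx":0,"dy":0,"dz":0.15,"ax":0,"ay":0,"az":0,"gripper":0.95},
    {"dx":0,"dy":0,"dz":0.1,"ax":0,"ay":0,"az":0,"gripper":0.95},
    {"dx":0,"dy":0,"dz":0.05,"ax":0,"ay":0,"az":0,"gripper":0.95},
    {"dx":0,"dy":0,"dz":0,"ax":0,"ay":0,"az":0,"gripper":0.95},
    {"dx":0,"dy":0,"dz":0,"ax":0,"ay":0,"az":0,"gripper":0.95},
  ],
)

```text
clock: 29.5
eef_pos: [558.5, 82.7, 91.7]
eef_rot: [3.141, -0.0, 1.572]
wrist_force: [-0.2, 0.2, -2.0]
finger_gap: 13.9
finger_force: 25.0
```

Emit:
jog_arm(
  commands=[
    {"dx":0,"dy":0,"dz":0.03,"ax":0,"ay":0,"az":0,"gripper":0.95},
    {"dx":0,"dy":0,"dz":0,"ax":0,"ay":0,"az":0,"gripper":0.95},
    {"dx":0,"dy":0,"dz":0,"ax":0,"ay":0,"az":0,"gripper":0.6},
    {"dx":0,"dy":0,"dz":0,"ax":0,"ay":0,"az":0,"gripper":0.5},
    {"dx":0,"dy":0,"dz":0,"ax":0,"ay":0,"az":0,"gripper":0.5},
    {"dx":0,"dy":0,"dz":-0.4,"ax":0,"ay":0,"az":0,"gripper":0.5},
    {"dx":0,"dy":0,"dz":-0.9,"ax":0,"ay":0,"az":0,"gripper":0.5},
    {"dx":0,"dy":0,"dz":-0.9,"ax":0,"ay":0,"az":0,"gripper":0.5},
    {"dx":0,"dy":0,"dz":-0.9,"ax":0,"ay":0,"az":0,"gripper":0.5},
    {"dx":0,"dy":0,"dz":0,"ax":0,"ay":0,"az":0,"gripper":0.5},
  ],
)

```text
clock: 30.75
eef_pos: [559.4, 82.8, 218.1]
eef_rot: [3.136, -0.001, 1.572]
wrist_force: [-1.4, 0.1, -1.0]
finger_gap: 47.1
finger_force: 0.0
```

```bash
python3 - <<'E'
from h import *
w=snap('wrist','w8.png'); m,ks=blobs(w,1000,75,110)
for k in ks:
  q=cv2.minAreaRect(k)[0]
  if q[1]<235: print(np.round(q),rect(w,k,78))
c=snap('top','top8.png'); m,ks=blobs(c,60,95)
for k in ks:
    q=cv2.minAreaRect(k)[0]
    if q[1]<290 and q[1]>180: print(np.round(q),rect(c,k,72),rect(c,k,12))
delta(466,-438,172,107.3)
E
```

```text
[252. 184.] (array([556.8,  84.5]), 87.3, 55.9, -90.0)
[ 19. 276.] (array([287.6, 760.6]), 106.4, 42.8, 64.3) (array([285.9, 792.9]), 111.3, 44.8, 64.3)
[372. 256.] (array([ 351.7, -257.5]), 59.0, 56.0, -1.8) (array([ 353., -272.]), 61.7, 58.6, -1.8)
[424. 220.] (array([ 459.8, -415.9]), 61.1, 59.9, -72.7) (array([ 466.1, -437.8]), 63.9, 62.7, -72.7)
[258. 277.] (array([296.1,  78. ]), 468.8, 185.7, 1.7) (array([294.9,  78.9]), 490.4, 194.3, 1.7)
[ 97. 199.] (array([514.4, 562.4]), 105.4, 44.8, -74.6) (array([523.1, 585.6]), 110.3, 46.9, -74.6)
[355. 199.] (array([ 522.4, -213.6]), 117.2, 62.5, -72.3) (array([ 531.5, -226.1]), 122.6, 65.3, -72.3)
[306. 188.] (array([553.7, -64.9]), 68.0, 67.1, 0.6) (array([564.2, -70.6]), 71.1, 70.2, 0.6)
[254. 181.] (array([573.4,  94.7]), 106.5, 62.1, -89.5) (array([584.9,  96.4]), 111.4, 65.0, -89.5)
now [558.3  82.7 214.6] rpy [180.   -0.   90.1] shift/40: dx -13.01 dy -2.33 dz 1.06 az/10 -1.72
```

Emit:
jog_arm(
  commands=[
    {"dx":-0.8,"dy":-0.16,"dz":0,"ax":0,"ay":0,"az":0,"gripper":0.4},
    {"dx":-1,"dy":-0.18,"dz":0,"ax":0,"ay":0,"az":0,"gripper":0.4},
    {"dx":-1,"dy":-0.18,"dz":0,"ax":0,"ay":0,"az":0,"gripper":0.4},
    {"dx":-1,"dy":-0.18,"dz":0,"ax":0,"ay":0,"az":0,"gripper":0.4},
    {"dx":-1,"dy":-0.18,"dz":0,"ax":0,"ay":0,"az":0,"gripper":0.4},
    {"dx":-1,"dy":-0.18,"dz":0,"ax":0,"ay":0,"az":0,"gripper":0.4},
    {"dx":-1,"dy":-0.18,"dz":0,"ax":0,"ay":0,"az":0,"gripper":0.4},
    {"dx":-1,"dy":-0.18,"dz":0,"ax":0,"ay":0,"az":0,"gripper":0.4},
    {"dx":-1,"dy":-0.18,"dz":0,"ax":0,"ay":0,"az":0,"gripper":0.4},
    {"dx":-1,"dy":-0.18,"dz":0,"ax":0,"ay":0,"az":0,"gripper":0.4},
  ],
)

```text
clock: 32.1
eef_pos: [487.0, -310.4, 213.2]
eef_rot: [-3.14, -0.001, 1.572]
wrist_force: [-0.3, 0.4, -0.5]
finger_gap: 56.3
finger_force: 0.0
```

Emit:
jog_arm(
  commands=[
    {"dx":-1,"dy":-0.18,"dz":0.3,"ax":0,"ay":0,"az":0,"gripper":0.4},
    {"dx":-1,"dy":-0.18,"dz":0.3,"ax":0,"ay":0,"az":0,"gripper":0.4},
    {"dx":-1,"dy":-0.18,"dz":0.3,"ax":0,"ay":0,"az":0,"gripper":0.4},
    {"dx":-0.2,"dy":0,"dz":0.16,"ax":0,"ay":0,"az":-0.8,"gripper":0.4},
    {"dx":0,"dy":0,"dz":0,"ax":0,"ay":0,"az":-0.9,"gripper":0.4},
    {"dx":0,"dy":0,"dz":0,"ax":0,"ay":0,"az":0,"gripper":0.4},
    {"dx":0,"dy":0,"dz":0,"ax":0,"ay":0,"az":0,"gripper":0.4},
  ],
)

```text
clock: 32.98
eef_pos: [466.3, -437.2, 171.5]
eef_rot: [-3.141, -0.001, 1.866]
wrist_force: [-0.0, 0.5, -0.5]
finger_gap: 56.5
finger_force: 0.0
```

```bash
python3 - <<'E'
from h import *
w=snap('wrist','w9.png'); m,ks=blobs(w,1000,75,110)
for k in ks:
  q=cv2.minAreaRect(k)[0]
  if q[1]<245: 
    r=rect(w,k,12);print(np.round(q),r)
    if abs(q[0]-256)<40 and q[1]>120: delta(*r[0],23,r[3])
I=w['image'][60:280,130:400,::-1]; cv2.imwrite('pics/v9.png',I)
E
```

```text
[390. 224.] (array([ 647.9, -438.7]), 117.5, 67.7, 12.0)
[254. 184.] (array([ 466.4, -439.1]), 59.7, 59.3, 16.9)
now [ 466.4 -437.2  171.6] rpy [-180.    -0.   106.9] shift/40: dx -0.05 dy -0.01 dz 3.72 az/10 9.00
[469. 128.] (array([ 688.4, -307.5]), 122.6, 99.2, -61.0)
[380.  32.] (array([ 545.6, -240. ]), 65.9, 61.9, 17.5)
[197.  19.] (array([ 356.1, -284.8]), 61.4, 36.6, 16.6)
```

View pics/v9.png

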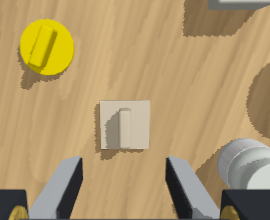

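The square lid is at crop px (125,125) with its bar along the tool x axis, clear of the glaze jar at (250,165).

Emit:
jog_arm(
  commands=[
    {"dx":-0.05,"dy":0,"dz":0.9,"ax":0,"ay":0,"az":0,"gripper":0.5},
    {"dx":0,"dy":0,"dz":0.9,"ax":0,"ay":0,"az":0,"gripper":0.5},
    {"dx":0,"dy":0,"dz":0.9,"ax":0,"ay":0,"az":0,"gripper":0.5},
    {"dx":0,"dy":0,"dz":0.7,"ax":0,"ay":0,"az":0,"gripper":0.5},
    {"dx":0,"dy":0,"dz":0.3,"ax":0,"ay":0,"az":0,"gripper":0.6},
    {"dx":0,"dy":0,"dz":0,"ax":0,"ay":0,"az":0,"gripper":0.7},
    {"dx":0,"dy":0,"dz":0,"ax":0,"ay":0,"az":0,"gripper":0.95},
    {"dx":0,"dy":0,"dz":0,"ax":0,"ay":0,"az":0,"gripper":0.95},
    {"dx":0,"dy":0,"dz":0,"ax":0,"ay":0,"az":0,"gripper":0.95},
    {"dx":0,"dy":0,"dz":0,"ax":0,"ay":0,"az":0,"gripper":0.95},
  ],
  squeeze=25,
)

```text
clock: 34.28
eef_pos: [467.4, -439.7, 25.1]
eef_rot: [3.141, 0.002, 1.869]
wrist_force: [0.0, 0.6, 6.7]
finger_gap: 14.0
finger_force: 25.0
```

Emit:
jog_arm(
  commands=[
    {"dx":0,"dy":0,"dz":0,"ax":0,"ay":0,"az":0,"gripper":0.95},
    {"dx":0,"dy":0,"dz":0,"ax":0,"ay":0,"az":0,"gripper":0.95},
  ],
)

```text
clock: 34.52
eef_pos: [467.4, -439.8, 25.1]
eef_rot: [3.141, 0.002, 1.869]
wrist_force: [0.3, 1.0, 6.6]
finger_gap: 13.9
finger_force: 25.0
```

Emit:
jog_arm(
  commands=[
    {"dx":0,"dy":0,"dz":-0.5,"ax":0,"ay":0,"az":0,"gripper":0.95},
    {"dx":0,"dy":0,"dz":-0.8,"ax":0,"ay":0,"az":0,"gripper":0.95},
    {"dx":0,"dy":0,"dz":-0.9,"ax":0,"ay":0,"az":0,"gripper":0.95},
    {"dx":0,"dy":0,"dz":-0.8,"ax":0,"ay":0,"az":0,"gripper":0.95},
    {"dx":0,"dy":0,"dz":0,"ax":0,"ay":0,"az":0,"gripper":0.95},
  ],
)

```text
clock: 35.15
eef_pos: [467.7, -440.1, 147.5]
eef_rot: [3.139, 0.005, 1.869]
wrist_force: [0.4, -1.2, -0.5]
finger_gap: 14.1
finger_force: 25.0
```

```bash
python3 - <<'E'
from h import *
c=snap('top'); m,ks=blobs(c,60,95)
for k in ks:
    q=cv2.minAreaRect(k)[0]
    if q[1]<215 and q[1]>170 and 230<q[0]<340: print(np.round(q),rect(c,k,72),rect(c,k,12))
delta(559.5,-66.8,140,90.5)
E
```

```text
[306. 188.] (array([553.7, -64.9]), 68.0, 67.1, 0.6) (array([564.2, -70.6]), 71.1, 70.2, 0.6)
[258. 188.] (array([553.5,  80.9]), 85.5, 64.9, -89.3) (array([564.1,  82. ]), 89.4, 67.9, -89.3)
now [ 467.1 -439.5  145.1] rpy [1.799e+02 1.000e-01 1.071e+02] shift/40: dx 8.23 dy 4.94 dz 0.13 az/10 1.66
```

Emit:
jog_arm(
  commands=[
    {"dx":0.5,"dy":0.3,"dz":0,"ax":0,"ay":0,"az":0,"gripper":0.95},
    {"dx":0.8,"dy":0.5,"dz":0,"ax":0,"ay":0,"az":0,"gripper":0.95},
    {"dx":0.9,"dy":0.55,"dz":0,"ax":0,"ay":0,"az":0,"gripper":0.95},
    {"dx":0.9,"dy":0.55,"dz":0,"ax":0,"ay":0,"az":0,"gripper":0.95},
    {"dx":0.9,"dy":0.55,"dz":0,"ax":0,"ay":0,"az":0,"gripper":0.95},
    {"dx":0.9,"dy":0.55,"dz":0,"ax":0,"ay":0,"az":0,"gripper":0.95},
    {"dx":0.9,"dy":0.55,"dz":0,"ax":0,"ay":0,"az":0,"gripper":0.95},
    {"dx":0.9,"dy":0.55,"dz":0,"ax":0,"ay":0,"az":0,"gripper":0.95},
    {"dx":0.9,"dy":0.5,"dz":0,"ax":0,"ay":0,"az":0,"gripper":0.95},
    {"dx":0.6,"dy":0.33,"dz":0,"ax":0,"ay":0,"az":0,"gripper":0.95},
  ],
)

```text
clock: 36.45
eef_pos: [558.3, -64.9, 142.7]
eef_rot: [-3.14, -0.001, 1.871]
wrist_force: [0.0, -0.7, -0.4]
finger_gap: 13.9
finger_force: 25.0
```

Emit:
jog_arm(
  commands=[
    {"dx":0,"dy":0,"dz":0,"ax":0,"ay":0,"az":0.8,"gripper":0.95},
    {"dx":0,"dy":0,"dz":0,"ax":0,"ay":0,"az":0.86,"gripper":0.95},
    {"dx":0,"dy":0,"dz":0,"ax":0,"ay":0,"az":0,"gripper":0.95},
    {"dx":0,"dy":0,"dz":0,"ax":0,"ay":0,"az":0,"gripper":0.95},
    {"dx":0,"dy":0,"dz":0,"ax":0,"ay":0,"az":0,"gripper":0.95},
  ],
)

```text
clock: 37.08
eef_pos: [558.9, -67.7, 143.6]
eef_rot: [-3.141, -0.0, 1.581]
wrist_force: [0.2, 0.1, 0.3]
finger_gap: 13.4
finger_force: 25.0
```

```bash
python3 - <<'E'
from h import *
delta(559.5,-66.8,110,90.5)
w=snap('wrist','w10.png'); I=cv2.cvtColor(w['image'],cv2.COLOR_RGB2HSV)
print([(r,int(I[r,240,1]),int(I[r,240,2])) for r in range(150,190)])
print([(u,int(I[185,u,1]),int(I[185,u,2])) for u in list(range(206,222))+list(range(285,302))])
cv2.imwrite('pics/v10.png',cv2.resize(w['image'][100:300,150:360,::-1],(630,600)))
zl=manip.read_state()['eef_pos'][2]-25.1+12
for r in range(156,182,3): print(r,ray(w,[(254,r)],72)[0].round(1)[:2],ray(w,[(254,r)],zl)[0].round(1)[:2])
E
```

```text
now [558.9 -67.7 143.6] rpy [-180.    -0.    90.6] shift/40: dx 0.02 dy 0.02 dz 0.84 az/10 0.01
[(150, 114, 166), (151, 115, 166), (152, 115, 166), (153, 115, 166), (154, 114, 165), (155, 115, 166), (156, 115, 166), (157, 115, 166), (158, 115, 166), (159, 113, 167), (160, 71, 183), (161, 44, 197), (162, 45, 198), (163, 44, 197), (164, 44, 197), (165, 44, 197), (166, 44, 197), (167, 43, 197), (168, 45, 199), (169, 40, 216), (170, 39, 221), (171, 39, 221), (172, 39, 221), (173, 38, 220), (174, 39, 218), (175, 45, 159), (176, 47, 159), (177, 47, 159), (178, 48, 159), (179, 48, 159), (180, 48, 159), (181, 48, 159), (182, 49, 162), (183, 46, 187), (184, 43, 204), (185, 38, 234), (186, 40, 221), (187, 40, 221), (188, 40, 221), (189, 40, 221)]
[(206, 118, 166), (207, 117, 165), (208, 117, 166), (209, 112, 150), (210, 45, 210), (211, 38, 231), (212, 38, 234), (213, 38, 234), (214, 38, 234), (215, 38, 234), (216, 38, 234), (217, 38, 234), (218, 38, 233), (219, 38, 233), (220, 38, 233), (221, 38, 233), (285, 37, 234), (286, 37, 234), (287, 37, 234), (288, 37, 234), (289, 37, 234), (290, 37, 234), (291, 37, 234), (292, 37, 234), (293, 37, 234), (294, 37, 234), (295, 37, 234), (296, 37, 234), (297, 37, 242), (298, 74, 190), (299, 112, 168), (300, 112, 168), (301, 113, 169)]
156 [557.3 -25.6] [557.2 -18.9]
159 [557.3 -28.2] [557.2 -20.8]
162 [557.3 -30.8] [557.2 -22.8]
165 [557.4 -33.4] [557.3 -24.8]
168 [557.4 -36.1] [557.3 -26.8]
171 [557.4 -38.7] [557.3 -28.8]
174 [557.4 -41.4] [557.3 -30.9]
177 [557.5 -44.1] [557.3 -32.9]
180 [557.5 -46.8] [557.4 -34.9]
```

View pics/v10.png

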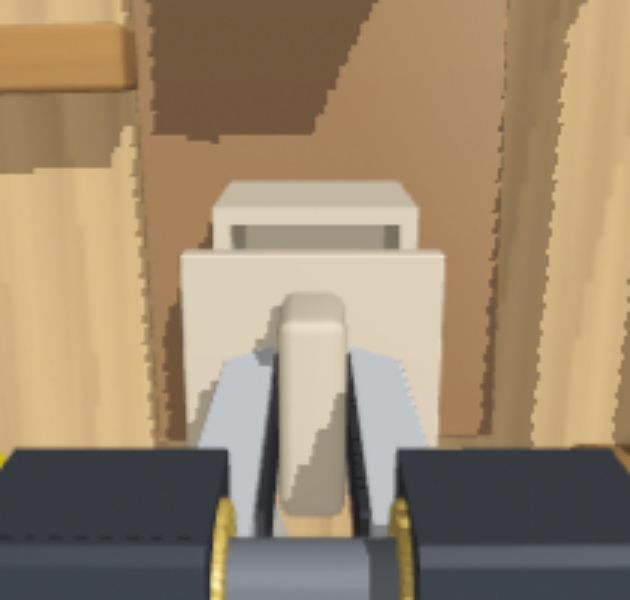

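Jar rim at view px (315,207) and lid edge at (312,252): about 1 mm of correction is needed both ways. Then I lower it.

Emit:
jog_arm(
  commands=[
    {"dx":0.025,"dy":0.02,"dz":0.5,"ax":0,"ay":0,"az":0,"gripper":0.95},
    {"dx":0,"dy":0,"dz":0.4,"ax":0,"ay":0,"az":0,"gripper":0.95},
    {"dx":0,"dy":0,"dz":0.2,"ax":0,"ay":0,"az":0,"gripper":0.95},
    {"dx":0,"dy":0,"dz":0.12,"ax":0,"ay":0,"az":0,"gripper":0.95},
    {"dx":0,"dy":0,"dz":0.07,"ax":0,"ay":0,"az":0,"gripper":0.95},
    {"dx":0,"dy":0,"dz":0,"ax":0,"ay":0,"az":0,"gripper":0.95},
    {"dx":0,"dy":0,"dz":0,"ax":0,"ay":0,"az":0,"gripper":0.95},
  ],
)

```text
clock: 38.0
eef_pos: [560.0, -66.9, 92.6]
eef_rot: [3.141, 0.0, 1.579]
wrist_force: [0.1, -0.7, -0.1]
finger_gap: 13.7
finger_force: 25.0
```

Emit:
jog_arm(
  commands=[
    {"dx":0,"dy":0,"dz":0.04,"ax":0,"ay":0,"az":0,"gripper":0.95},
    {"dx":0,"dy":0,"dz":0,"ax":0,"ay":0,"az":0,"gripper":0.95},
    {"dx":0,"dy":0,"dz":0,"ax":0,"ay":0,"az":0,"gripper":0.6},
    {"dx":0,"dy":0,"dz":0,"ax":0,"ay":0,"az":0,"gripper":0.5},
    {"dx":0,"dy":0,"dz":0,"ax":0,"ay":0,"az":0,"gripper":0.5},
    {"dx":0,"dy":0,"dz":-0.4,"ax":0,"ay":0,"az":0,"gripper":0.5},
    {"dx":0,"dy":0,"dz":-0.9,"ax":0,"ay":0,"az":0,"gripper":0.5},
    {"dx":0,"dy":0,"dz":-0.9,"ax":0,"ay":0,"az":0,"gripper":0.5},
    {"dx":0,"dy":0,"dz":-0.9,"ax":0,"ay":0,"az":0,"gripper":0.5},
    {"dx":0,"dy":0,"dz":0,"ax":0,"ay":0,"az":0,"gripper":0.5},
  ],
)

```text
clock: 39.25
eef_pos: [560.9, -67.0, 218.5]
eef_rot: [3.136, 0.001, 1.579]
wrist_force: [0.4, -0.4, -0.6]
finger_gap: 46.9
finger_force: 0.0
```

```bash
python3 - <<'E'
from h import *
w=snap('wrist','w11.png'); s=snap('scene','s11.png')
m,ks=blobs(w,1000,75,110)
for k in ks:
  q=cv2.minAreaRect(k)[0]
  if q[1]<235: print(np.round(q),rect(w,k,78))
delta(440,0,200,180)
a=cv2.resize(w['image'][:,:,::-1],(533,400)); b=cv2.resize(s['image'][120:260,120:400,::-1],(400,200))
p=proj(s,[[559,83,90],[559,-67,90]]).round(); print(p)
u0,v0=int(p[:,0].min())-30,int(p[:,1].min())-30
b=cv2.resize(s['image'][v0:v0+90,u0:u0+60+int(np.ptp(p[:,0])),::-1],(267,400),interpolation=3) if 1 else b
cv2.imwrite('pics/v11.png',np.hstack([a,b]))
E
```

```text
[252. 182.] (array([558.3, -62.8]), 66.2, 59.9, -89.6)
[252.  46.] (array([557. ,  77.7]), 86.5, 56.4, -89.6)
now [559.8 -66.9 215. ] rpy [180.    0.   90.5] shift/40: dx 1.70 dy -2.98 dz 0.37 az/10 -8.95
[[271. 182.]
 [238. 166.]]
```

View pics/v11.png

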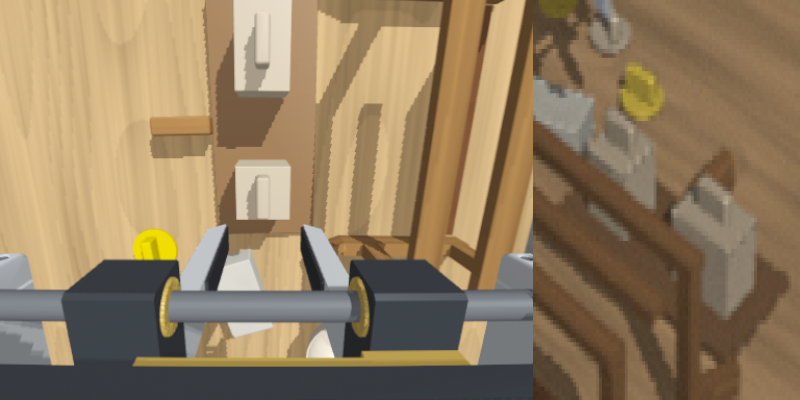

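Both lids sit flush. Square jar lid at view px (263,190), oblong lid at (263,45), grip bar at (180,126). Next I measure the bar and rack line.

```bash
python3 - <<'E'
from h import *
c=snap('top'); w=snap('wrist')
I=cv2.imread('pics/top0.png'); 
for r in (143,146): print(r,'L',[tuple(map(int,I[r,u])) [1] for u in range(228,248)],'R',[int(I[r,u][1]) for u in range(322,346)])
for r in (175,200): print(r,'bL',[int(I[r,u][1]) for u in range(230,244)],'bR',[int(I[r,u][1]) for u in range(322,336)])
for r in (216,224): print(r,'bar',[int(I[r,u][1]) for u in range(274,294)])
h=cv2.cvtColor(w['image'],cv2.COLOR_RGB2HSV)
J=w['image']
print('barcol',[int(J[r,165,1]) for r in range(105,140)]); print('barcol2',[int(J[r,190,1]) for r in range(105,140)]); print('barrow',[int(J[120,u,1]) for u in range(135,160)])
for uv in [(165,113),(165,128),(190,113),(190,128)]: print(uv,ray(w,[uv],34)[0].round(1))
for u,v,z in [(235,145,30),(330,145,30),(236,188,12),(329,188,12)]: print(u,v,ray(c,[(u,v),(u+1,v)],z).round(1)[:,:2].tolist())
for u in (279,286): print(u,ray(c,[(u,220)],34).round(1))
E
```

```text
143 L [139, 105, 65, 52, 53, 53, 54, 52, 57, 78, 84, 83, 86, 89, 90, 90, 91, 90, 132, 143] R [132, 133, 133, 133, 135, 121, 77, 45, 64, 70, 57, 48, 47, 48, 48, 53, 76, 86, 87, 88, 122, 142, 143, 143]
146 L [127, 137, 104, 69, 62, 61, 59, 58, 59, 77, 82, 83, 87, 89, 89, 88, 89, 89, 132, 142] R [86, 87, 85, 87, 87, 81, 58, 45, 51, 51, 49, 47, 49, 47, 75, 89, 89, 89, 88, 90, 90, 90, 91, 90]
175 bL [150, 150, 151, 152, 152, 128, 101, 93, 94, 93, 94, 94, 94, 93] bR [91, 91, 92, 91, 83, 86, 90, 130, 146, 145, 145, 146, 145, 146]
200 bL [133, 132, 134, 134, 134, 134, 108, 96, 95, 95, 96, 95, 95, 95] bR [92, 92, 92, 93, 92, 82, 83, 86, 122, 136, 135, 135, 134, 133]
216 bar [137, 138, 138, 139, 114, 111, 108, 104, 104, 102, 101, 82, 87, 90, 91, 91, 92, 91, 91, 91]
224 bar [136, 138, 137, 138, 122, 113, 106, 104, 104, 101, 102, 93, 82, 87, 90, 91, 91, 90, 90, 91]
barcol [184, 185, 184, 184, 184, 184, 185, 159, 151, 146, 142, 143, 143, 143, 143, 143, 141, 140, 138, 139, 140, 139, 138, 133, 106, 92, 127, 130, 130, 130, 131, 131, 130, 130, 130]
barcol2 [183, 184, 184, 184, 184, 184, 172, 156, 150, 145, 146, 147, 147, 147, 146, 144, 143, 140, 140, 140, 142, 141, 142, 119, 89, 114, 128, 130, 129, 129, 130, 130, 130, 130, 130]
barrow [174, 175, 175, 175, 176, 178, 180, 180, 183, 176, 144, 134, 144, 144, 144, 144, 144, 144, 144, 144, 145, 144, 144, 144, 144]
(165, 113) [449.7  14.1  34. ]
(165, 128) [448.6  -3.7  34. ]
(190, 113) [480.1  14.3  34. ]
(190, 128) [479.3  -3.5  34. ]
235 145 [[697.7, 156.8], [697.7, 153.6]]
330 145 [[701.3, -146.6], [701.3, -149.8]]
236 188 [[561.6, 151.8], [561.6, 148.6]]
329 188 [[564.9, -144.1], [564.9, -147.3]]
279 [[458.8  15.2  34. ]]
286 [[459.1  -6.4  34. ]]
```

Emit:
jog_arm(
  commands=[
    {"dx":0.62,"dy":-0.91,"dz":0,"ax":0,"ay":0,"az":0,"gripper":0.5},
    {"dx":0.62,"dy":-0.91,"dz":0,"ax":0,"ay":0,"az":0,"gripper":0.5},
    {"dx":0.61,"dy":-0.91,"dz":0,"ax":0,"ay":0,"az":0,"gripper":0.5},
    {"dx":0,"dy":0,"dz":0,"ax":0,"ay":0,"az":-1,"gripper":0.5},
    {"dx":0,"dy":0,"dz":0,"ax":0,"ay":0,"az":-1,"gripper":0.5},
    {"dx":0,"dy":0,"dz":0,"ax":0,"ay":0,"az":-1,"gripper":0.5},
    {"dx":0,"dy":0,"dz":0,"ax":0,"ay":0,"az":-1,"gripper":0.5},
    {"dx":0,"dy":0,"dz":0,"ax":0,"ay":0,"az":-1,"gripper":0.5},
    {"dx":0,"dy":0,"dz":0,"ax":0,"ay":0,"az":-1,"gripper":0.5},
    {"dx":0,"dy":0,"dz":0,"ax":0,"ay":0,"az":-1,"gripper":0.5},
  ],
)

```text
clock: 40.7
eef_pos: [449.7, 6.2, 213.9]
eef_rot: [-3.141, -0.002, 2.807]
wrist_force: [0.2, -1.0, -0.2]
finger_gap: 47.2
finger_force: 0.0
```

Emit:
jog_arm(
  commands=[
    {"dx":0,"dy":0,"dz":0.5,"ax":0,"ay":0,"az":-1,"gripper":0.5},
    {"dx":0,"dy":0,"dz":0.5,"ax":0,"ay":0,"az":-1,"gripper":0.5},
    {"dx":0,"dy":0,"dz":0.9,"ax":0,"ay":0,"az":0,"gripper":0.5},
    {"dx":0,"dy":0,"dz":0.9,"ax":0,"ay":0,"az":0,"gripper":0.5},
    {"dx":0,"dy":0,"dz":0.7,"ax":0,"ay":0,"az":0,"gripper":0.5},
    {"dx":0,"dy":0,"dz":0,"ax":0,"ay":0,"az":0,"gripper":0.5},
  ],
)

```text
clock: 41.45
eef_pos: [448.7, 6.3, 72.8]
eef_rot: [3.141, -0.005, -3.133]
wrist_force: [0.3, 0.6, 0.4]
finger_gap: 47.2
finger_force: 0.0
```

Emit:
jog_arm(
  commands=[
    {"dx":0,"dy":0,"dz":0.8,"ax":0,"ay":0,"az":0,"gripper":0.5},
    {"dx":0,"dy":0,"dz":0.5,"ax":0,"ay":0,"az":0,"gripper":0.5},
    {"dx":0,"dy":0,"dz":0.1,"ax":0,"ay":0,"az":0,"gripper":0.5},
    {"dx":0,"dy":0,"dz":0,"ax":0,"ay":0,"az":0,"gripper":0.7},
    {"dx":0,"dy":0,"dz":0,"ax":0,"ay":0,"az":0,"gripper":0.9},
    {"dx":0,"dy":0,"dz":0,"ax":0,"ay":0,"az":0,"gripper":0.9},
    {"dx":0,"dy":0,"dz":0,"ax":0,"ay":0,"az":0,"gripper":0.9},
    {"dx":0,"dy":0,"dz":0,"ax":0,"ay":0,"az":0,"gripper":0.9},
    {"dx":0,"dy":0,"dz":0,"ax":0,"ay":0,"az":0,"gripper":0.9},
    {"dx":0,"dy":0,"dz":0,"ax":0,"ay":0,"az":0,"gripper":0.9},
  ],
  squeeze=30,
)

```text
clock: 42.7
eef_pos: [450.6, 5.9, 19.5]
eef_rot: [-3.141, 0.001, -3.133]
wrist_force: [-1.4, -4.1, 6.7]
finger_gap: 21.4
finger_force: 30.0
```

```bash
python3 - <<'E'
from h import *
s=manip.read_state(); print(s['eef_pos'].round(1),np.degrees(s['eef_rot']).round(2),s['wrist_force'].round(1),s['moment'].round(2),s['finger_gap'])
c=snap('top'); I=c['image']
for r in (175,200): print(r,'bL',[int(I[r,u][1]) for u in range(230,244)],'bR',[int(I[r,u][1]) for u in range(322,336)])
for r in (143,146): print(r,'L',[int(I[r,u][1]) for u in range(228,248)],'R',[int(I[r,u][1]) for u in range(322,346)])
m,ks=blobs(c,60,95)
for k in ks:
    q=cv2.minAreaRect(k)[0]
    if q[1]<215 and q[1]>170: print(np.round(q),rect(c,k,78))
cv2.imwrite('pics/v12.png',cv2.resize(I[80:240,200:370,::-1],(638,600),interpolation=3))
E
```

```text
[450.6   5.9  19.5] [-1.7996e+02  8.0000e-02 -1.7950e+02] [-1.4 -4.1  6.7] [-0.66  0.23  0.21] 21.418335875685862
175 bL [158, 158, 157, 158, 159, 150, 112, 98, 98, 98, 99, 99, 98, 98] bR [95, 95, 95, 97, 83, 89, 94, 137, 152, 152, 152, 152, 153, 152]
200 bL [140, 139, 141, 141, 140, 119, 103, 100, 98, 100, 99, 99, 99, 99] bR [65, 65, 66, 66, 67, 84, 89, 89, 89, 89, 89, 89, 88, 89]
143 L [144, 112, 68, 56, 56, 57, 56, 55, 61, 83, 87, 88, 91, 94, 95, 95, 95, 94, 138, 151] R [138, 139, 139, 140, 142, 127, 82, 48, 69, 74, 61, 51, 51, 51, 51, 56, 80, 91, 92, 92, 128, 148, 149, 149]
146 L [134, 141, 109, 74, 64, 64, 63, 62, 63, 82, 87, 87, 90, 93, 94, 93, 93, 93, 138, 148] R [91, 90, 89, 91, 92, 85, 63, 48, 55, 54, 51, 51, 52, 50, 80, 93, 93, 93, 94, 94, 95, 95, 96, 95]
[287. 210.] (array([483.5,  -6.4]), 86.7, 44.0, 85.1)
[ 97. 199.] (array([513.5, 560.1]), 104.9, 44.6, -74.6)
[355. 199.] (array([ 521.5, -212.4]), 116.6, 62.2, -72.3)
[306. 188.] (array([552.6, -63.3]), 68.5, 63.9, -0.1)
[257. 188.] (array([552.5,  83.7]), 84.7, 64.6, -89.4)
[484. 175.] (array([ 601.2, -599.4]), 205.1, 162.4, -4.8)
```

View pics/v12.png

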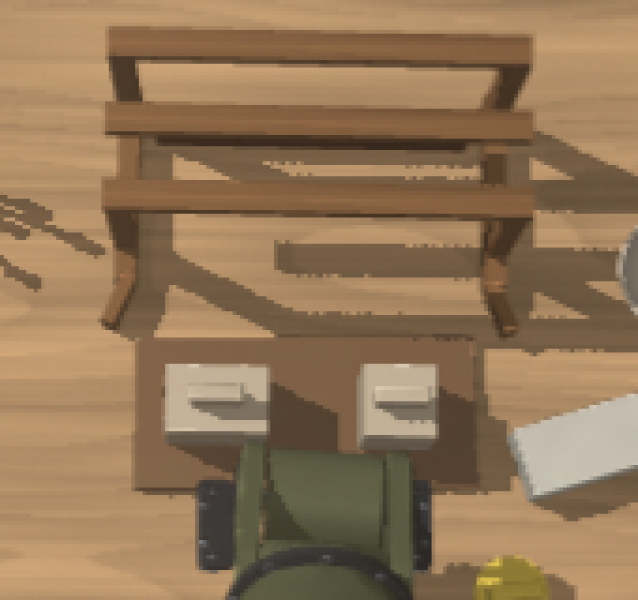

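The loaded board is gripped. The board's far edge is parallel to the rack's slats, at view px (135,338) to (482,345). The rack centre line is about 2 mm to the right, so I push slowly with a small shift.

Emit:
jog_arm(
  commands=[
    {"dx":-0.05,"dy":0,"dz":0,"ax":0,"ay":0,"az":0,"gripper":0.9},
    {"dx":-0.1,"dy":-0.01,"dz":0,"ax":0,"ay":0,"az":0,"gripper":0.9},
    {"dx":-0.15,"dy":-0.01,"dz":0,"ax":0,"ay":0,"az":0,"gripper":0.9},
    {"dx":-0.2,"dy":-0.01,"dz":0,"ax":0,"ay":0,"az":0,"gripper":0.9},
    {"dx":-0.2,"dy":-0.01,"dz":0,"ax":0,"ay":0,"az":0,"gripper":0.9},
    {"dx":-0.2,"dy":-0.01,"dz":0,"ax":0,"ay":0,"az":0,"gripper":0.9},
    {"dx":-0.15,"dy":-0.01,"dz":0,"ax":0,"ay":0,"az":0,"gripper":0.9},
    {"dx":-0.1,"dy":-0.01,"dz":0,"ax":0,"ay":0,"az":0,"gripper":0.9},
    {"dx":-0.05,"dy":0,"dz":0,"ax":0,"ay":0,"az":0,"gripper":0.9},
    {"dx":0,"dy":0,"dz":0,"ax":0,"ay":0,"az":0,"gripper":0.9},
  ],
  squeeze=40,
)

```text
clock: 44.0
eef_pos: [496.4, 4.0, 19.3]
eef_rot: [3.141, -0.004, -3.133]
wrist_force: [-18.1, 1.8, 20.1]
finger_gap: 21.6
finger_force: 40.0
```

Emit:
jog_arm(
  commands=[
    {"dx":-0.05,"dy":0,"dz":-0.06,"ax":0,"ay":0,"az":0,"gripper":0.9},
    {"dx":-0.12,"dy":0,"dz":0,"ax":0,"ay":0,"az":0,"gripper":0.9},
    {"dx":-0.2,"dy":-0.01,"dz":0,"ax":0,"ay":0,"az":0,"gripper":0.9},
    {"dx":-0.2,"dy":0,"dz":0,"ax":0,"ay":0,"az":0,"gripper":0.9},
    {"dx":-0.2,"dy":-0.01,"dz":0,"ax":0,"ay":0,"az":0,"gripper":0.9},
    {"dx":-0.2,"dy":0,"dz":0,"ax":0,"ay":0,"az":0,"gripper":0.9},
    {"dx":-0.15,"dy":0,"dz":0,"ax":0,"ay":0,"az":0,"gripper":0.9},
    {"dx":-0.1,"dy":0,"dz":0,"ax":0,"ay":0,"az":0,"gripper":0.9},
    {"dx":-0.05,"dy":0,"dz":0,"ax":0,"ay":0,"az":0,"gripper":0.9},
    {"dx":0,"dy":0,"dz":0,"ax":0,"ay":0,"az":0,"gripper":0.9},
  ],
)

```text
clock: 45.25
eef_pos: [549.2, 3.4, 21.1]
eef_rot: [3.142, 0.001, -3.133]
wrist_force: [0.7, -0.4, -6.6]
finger_gap: 21.9
finger_force: 40.0
```

Emit:
jog_arm(
  commands=[
    {"dx":-0.05,"dy":0,"dz":0.02,"ax":0,"ay":0,"az":0,"gripper":0.9},
    {"dx":-0.12,"dy":0,"dz":0,"ax":0,"ay":0,"az":0,"gripper":0.9},
    {"dx":-0.18,"dy":-0.01,"dz":0,"ax":0,"ay":0,"az":0,"gripper":0.9},
    {"dx":-0.2,"dy":0,"dz":0,"ax":0,"ay":0,"az":0,"gripper":0.9},
    {"dx":-0.18,"dy":0,"dz":0,"ax":0,"ay":0,"az":0,"gripper":0.9},
    {"dx":-0.12,"dy":0,"dz":0,"ax":0,"ay":0,"az":0,"gripper":0.9},
    {"dx":-0.06,"dy":0,"dz":0,"ax":0,"ay":0,"az":0,"gripper":0.9},
    {"dx":-0.03,"dy":0,"dz":0,"ax":0,"ay":0,"az":0,"gripper":0.9},
    {"dx":0,"dy":0,"dz":0,"ax":0,"ay":0,"az":0,"gripper":0.9},
  ],
)

```text
clock: 46.38
eef_pos: [586.6, 3.4, 20.3]
eef_rot: [-3.142, 0.0, -3.133]
wrist_force: [-0.9, 0.3, -5.2]
finger_gap: 21.6
finger_force: 40.0
```

Emit:
jog_arm(
  commands=[
    {"dx":-0.05,"dy":0,"dz":0,"ax":0,"ay":0,"az":0,"gripper":0.9},
    {"dx":-0.05,"dy":0,"dz":0,"ax":0,"ay":0,"az":0,"gripper":0.9},
    {"dx":-0.05,"dy":0,"dz":0,"ax":0,"ay":0,"az":0,"gripper":0.9},
    {"dx":-0.05,"dy":0,"dz":0,"ax":0,"ay":0,"az":0,"gripper":0.9},
    {"dx":0,"dy":0,"dz":0,"ax":0,"ay":0,"az":0,"gripper":0.9},
  ],
)

```text
clock: 47.0
eef_pos: [594.8, 3.4, 20.3]
eef_rot: [-3.142, 0.001, -3.133]
wrist_force: [-0.6, -0.4, -5.9]
finger_gap: 21.6
finger_force: 40.0
```

Emit:
jog_arm(
  commands=[
    {"dx":-0.04,"dy":0,"dz":0,"ax":0,"ay":0,"az":0,"gripper":0.9},
    {"dx":-0.04,"dy":0,"dz":0,"ax":0,"ay":0,"az":0,"gripper":0.9},
    {"dx":-0.04,"dy":0,"dz":0,"ax":0,"ay":0,"az":0,"gripper":0.9},
    {"dx":-0.04,"dy":0,"dz":0,"ax":0,"ay":0,"az":0,"gripper":0.9},
    {"dx":-0.04,"dy":0,"dz":0,"ax":0,"ay":0,"az":0,"gripper":0.9},
    {"dx":-0.04,"dy":0,"dz":0,"ax":0,"ay":0,"az":0,"gripper":0.9},
    {"dx":-0.04,"dy":0,"dz":0,"ax":0,"ay":0,"az":0,"gripper":0.9},
  ],
)

```text
clock: 47.88
eef_pos: [605.8, 3.5, 20.2]
eef_rot: [-3.142, -0.0, -3.133]
wrist_force: [-4.5, 0.2, -3.7]
finger_gap: 21.9
finger_force: 40.0
```

```bash
python3 - <<'E'
from h import *
s=manip.read_state(); print(s['eef_pos'].round(1),s['wrist_force'].round(1))
c=snap('top'); k=snap('scene'); I=c['image']
cv2.imwrite('pics/v13.png',np.hstack([cv2.resize(I[90:230,215:355,::-1],(400,400),interpolation=3),cv2.resize(k['image'][120:260,140:280,::-1],(400,400),interpolation=3)]))
E
```

```text
[605.8   3.5  20.2] [-4.5  0.2 -3.7]
```

View pics/v13.png

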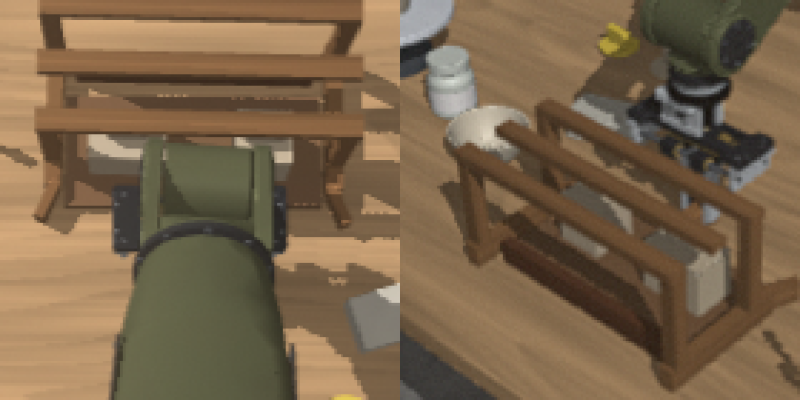

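The board is in the rack and close to the stop. In the top view its far edge is at row 90 with the dark batten at row 78, and in the scene view both lidded jars stand at (600,215) and (695,275). I creep on while watching the force.

Emit:
jog_arm(
  commands=[
    {"dx":-0.04,"dy":0,"dz":0,"ax":0,"ay":0,"az":0,"gripper":0.9},
    {"dx":-0.04,"dy":0,"dz":0,"ax":0,"ay":0,"az":0,"gripper":0.9},
    {"dx":-0.04,"dy":0,"dz":0,"ax":0,"ay":0,"az":0,"gripper":0.9},
    {"dx":-0.04,"dy":0,"dz":0,"ax":0,"ay":0,"az":0,"gripper":0.9},
  ],
)

```text
clock: 48.48
eef_pos: [612.2, 3.6, 20.2]
eef_rot: [3.142, 0.0, -3.133]
wrist_force: [-2.9, 0.1, -4.5]
finger_gap: 21.5
finger_force: 40.0
```

Emit:
jog_arm(
  commands=[
    {"dx":-0.04,"dy":0,"dz":0,"ax":0,"ay":0,"az":0,"gripper":0.9},
    {"dx":-0.04,"dy":0,"dz":0,"ax":0,"ay":0,"az":0,"gripper":0.9},
    {"dx":-0.04,"dy":0,"dz":0,"ax":0,"ay":0,"az":0,"gripper":0.9},
  ],
)

```text
clock: 48.85
eef_pos: [617.0, 3.6, 20.2]
eef_rot: [3.142, -0.0, -3.133]
wrist_force: [-3.8, -0.1, -4.2]
finger_gap: 21.6
finger_force: 40.0
```

Emit:
jog_arm(
  commands=[
    {"dx":-0.03,"dy":0,"dz":0,"ax":0,"ay":0,"az":0,"gripper":0.9},
    {"dx":-0.03,"dy":0,"dz":0,"ax":0,"ay":0,"az":0,"gripper":0.9},
    {"dx":-0.03,"dy":0,"dz":0,"ax":0,"ay":0,"az":0,"gripper":0.9},
  ],
)

```text
clock: 49.22
eef_pos: [620.6, 3.6, 20.2]
eef_rot: [-3.142, 0.0, -3.133]
wrist_force: [-3.8, 0.3, -4.4]
finger_gap: 21.8
finger_force: 40.0
```

Emit:
jog_arm(
  commands=[
    {"dx":-0.03,"dy":0,"dz":0,"ax":0,"ay":0,"az":0,"gripper":0.9},
    {"dx":-0.03,"dy":0,"dz":0,"ax":0,"ay":0,"az":0,"gripper":0.9},
    {"dx":-0.03,"dy":0,"dz":0,"ax":0,"ay":0,"az":0,"gripper":0.9},
  ],
)

```text
clock: 49.6
eef_pos: [622.2, 4.7, 19.5]
eef_rot: [3.14, -0.005, -3.133]
wrist_force: [-17.9, 8.3, -0.2]
finger_gap: 21.6
finger_force: 40.0
```

```bash
python3 - <<'E'
from h import *
s=manip.read_state(); print(s['eef_pos'].round(1),s['wrist_force'].round(1))
c=snap('top'); I=c['image']
for u in (248,252,310,314,318): print(u,[int(I[r,u,1]) for r in range(105,130)])
for r in (110,115,120,125): print(r,ray(c,[(280,r)],32).round()[0][0],ray(c,[(280,r)],12).round()[0][0],ray(c,[(280,r)],0).round()[0][0])
E
```

```text
[622.2   4.7  19.5] [-17.9   8.3  -0.2]
248 [157, 155, 126, 105, 105, 104, 110, 109, 105, 102, 68, 53, 44, 50, 68, 77, 100, 113, 182, 183, 183, 183, 178, 106, 105]
252 [155, 153, 138, 103, 104, 104, 108, 109, 105, 102, 79, 54, 45, 49, 67, 67, 67, 104, 183, 183, 182, 183, 113, 100, 105]
310 [146, 143, 144, 142, 88, 93, 100, 103, 105, 104, 102, 84, 51, 41, 59, 65, 79, 98, 112, 183, 182, 182, 182, 107, 96]
314 [148, 144, 144, 141, 87, 91, 98, 104, 106, 104, 103, 83, 50, 44, 59, 66, 87, 97, 95, 182, 182, 182, 182, 106, 96]
318 [148, 144, 146, 143, 87, 92, 98, 103, 103, 102, 103, 100, 52, 44, 58, 65, 65, 97, 97, 96, 64, 64, 64, 64, 79]
110 816.0 823.0 827.0
115 799.0 806.0 810.0
120 782.0 789.0 793.0
125 765.0 772.0 776.0
```

Emit:
jog_arm(
  commands=[
    {"dx":-0.02,"dy":0,"dz":0,"ax":0,"ay":0,"az":0,"gripper":0.9},
    {"dx":0,"dy":0,"dz":0,"ax":0,"ay":0,"az":0,"gripper":0.9},
    {"dx":0,"dy":0,"dz":0,"ax":0,"ay":0,"az":0,"gripper":0.9},
  ],
)

```text
clock: 50.02
eef_pos: [622.6, 5.1, 19.4]
eef_rot: [3.14, -0.006, -3.133]
wrist_force: [-19.0, 8.7, 0.2]
finger_gap: 21.7
finger_force: 40.0
```

Emit:
jog_arm(
  commands=[
    {"dx":0,"dy":0,"dz":0,"ax":0,"ay":0,"az":0,"gripper":0.7},
    {"dx":0,"dy":0,"dz":0,"ax":0,"ay":0,"az":0,"gripper":0.5},
    {"dx":0,"dy":0,"dz":0,"ax":0,"ay":0,"az":0,"gripper":0.5},
    {"dx":0,"dy":0,"dz":-0.5,"ax":0,"ay":0,"az":0,"gripper":0.5},
    {"dx":0,"dy":0,"dz":-0.7,"ax":0,"ay":0,"az":0,"gripper":0.5},
    {"dx":0.4,"dy":0,"dz":-0.3,"ax":0,"ay":0,"az":0,"gripper":0.5},
    {"dx":0.9,"dy":0,"dz":0,"ax":0,"ay":0,"az":0,"gripper":0.5},
    {"dx":0.9,"dy":0,"dz":0,"ax":0,"ay":0,"az":0,"gripper":0.5},
    {"dx":0.9,"dy":0,"dz":-0.9,"ax":0,"ay":0,"az":0,"gripper":0.5},
    {"dx":0.9,"dy":0,"dz":-0.9,"ax":0,"ay":0,"az":0,"gripper":0.5},
  ],
)

```text
clock: 51.28
eef_pos: [463.9, 2.3, 154.4]
eef_rot: [-3.141, 0.001, -3.133]
wrist_force: [-0.1, 0.6, 0.9]
finger_gap: 46.9
finger_force: 0.0
```

Emit:
jog_arm(
  commands=[
    {"dx":0.9,"dy":0,"dz":-0.5,"ax":0,"ay":0,"az":0,"gripper":0.5},
    {"dx":0.9,"dy":0,"dz":0,"ax":0,"ay":0,"az":0,"gripper":0.5},
    {"dx":0.9,"dy":0,"dz":0,"ax":0,"ay":0,"az":0,"gripper":0.5},
    {"dx":0,"dy":0,"dz":0,"ax":0,"ay":0,"az":0,"gripper":0.5},
    {"dx":0,"dy":0,"dz":0,"ax":0,"ay":0,"az":0,"gripper":0.5},
  ],
)

```text
clock: 51.9
eef_pos: [357.7, 1.3, 173.3]
eef_rot: [-3.141, 0.002, -3.133]
wrist_force: [-0.7, -0.9, -0.2]
finger_gap: 47.1
finger_force: 0.0
```

```bash
python3 - <<'E'
from h import *
s=manip.read_state(); print(s['eef_pos'].round(1),s['wrist_force'].round(1))
c=snap('top','topF.png'); I=c['image']
for u in (252,310,314): print(u,[int(I[r,u,1]) for r in range(112,170)])
for r in (118,119,120,121,122): print(r,ray(c,[(252,r)],12).round(1)[0][0],ray(c,[(252,r)],32).round(1)[0][0],ray(c,[(252,r)],0).round(1)[0][0])
# board near edge
for u in (250,270,300,318):
    print(u,[(r,int(I[r,u,1])) for r in range(148,172)])
for r in (155,160,165): print(r,ray(c,[(250,r),(318,r)],12).round(1)[:,:2].tolist())
E
```

```text
[357.7   1.3 173.3] [-0.7 -0.9 -0.2]
252 [100, 95, 93, 71, 49, 40, 49, 61, 61, 61, 105, 167, 168, 168, 168, 104, 92, 96, 94, 95, 102, 98, 95, 95, 54, 144, 169, 177, 92, 82, 82, 82, 83, 78, 63, 62, 70, 63, 62, 62, 62, 62, 63, 61, 63, 59, 85, 122, 135, 130, 132, 141, 143, 142, 140, 145, 152, 156]
310 [95, 96, 94, 93, 76, 47, 35, 52, 60, 71, 89, 102, 169, 168, 167, 168, 97, 88, 83, 89, 94, 98, 95, 94, 91, 58, 136, 168, 168, 169, 93, 82, 82, 81, 82, 81, 64, 60, 60, 59, 60, 60, 70, 89, 91, 73, 66, 78, 126, 129, 133, 137, 92, 87, 89, 90, 87, 86]
314 [96, 96, 95, 93, 76, 46, 39, 54, 59, 80, 89, 94, 172, 168, 168, 167, 95, 87, 83, 88, 94, 95, 94, 94, 90, 58, 97, 167, 169, 169, 97, 82, 81, 82, 77, 72, 62, 60, 60, 60, 59, 60, 61, 59, 70, 73, 66, 82, 125, 128, 132, 134, 92, 86, 89, 90, 88, 85]
118 794.4 787.5 798.6
119 791.0 784.2 795.1
120 787.6 780.8 791.7
121 784.2 777.5 788.3
122 780.8 774.1 784.8
250 [(148, 85), (149, 64), (150, 62), (151, 62), (152, 62), (153, 63), (154, 62), (155, 62), (156, 68), (157, 61), (158, 85), (159, 131), (160, 131), (161, 128), (162, 134), (163, 141), (164, 145)
[... 320 characters left out ...]
44), (169, 153), (170, 152), (171, 141)]
300 [(148, 61), (149, 60), (150, 61), (151, 70), (152, 89), (153, 91), (154, 91), (155, 90), (156, 91), (157, 65), (158, 69), (159, 78), (160, 129), (161, 132), (162, 134), (163, 138), (164, 94), (165, 87), (166, 91), (167, 87), (168, 83), (169, 88), (170, 93), (171, 94)]
318 [(148, 59), (149, 60), (150, 60), (151, 60), (152, 60), (153, 60), (154, 61), (155, 61), (156, 81), (157, 77), (158, 67), (159, 85), (160, 124), (161, 127), (162, 131), (163, 135), (164, 91), (165, 85), (166, 88), (167, 90), (168, 89), (169, 89), (170, 90), (171, 90)]
155 [[670.0, 109.1], [672.6, -110.2]]
160 [[653.5, 108.8], [656.0, -110.0]]
165 [[637.0, 108.6], [639.6, -109.9]]
```

Emit:
jog_arm(
  commands=[
    {"dx":-0.6,"dy":0.05,"dz":0.6,"ax":0,"ay":0,"az":0,"gripper":1},
    {"dx":-0.8,"dy":0,"dz":0.7,"ax":0,"ay":0,"az":0,"gripper":1},
    {"dx":-0.8,"dy":0,"dz":0.7,"ax":0,"ay":0,"az":0,"gripper":1},
    {"dx":-0.8,"dy":0,"dz":0.7,"ax":0,"ay":0,"az":0,"gripper":1},
    {"dx":-0.8,"dy":0,"dz":0.6,"ax":0,"ay":0,"az":0,"gripper":1},
    {"dx":-0.6,"dy":0,"dz":0.5,"ax":0,"ay":0,"az":0,"gripper":1},
    {"dx":-0.4,"dy":0,"dz":0,"ax":0,"ay":0,"az":0,"gripper":1},
    {"dx":-0.2,"dy":0,"dz":0,"ax":0,"ay":0,"az":0,"gripper":1},
    {"dx":0,"dy":0,"dz":0,"ax":0,"ay":0,"az":0,"gripper":1},
    {"dx":0,"dy":0,"dz":0,"ax":0,"ay":0,"az":0,"gripper":1},
  ],
  squeeze=10,
)

```text
clock: 53.2
eef_pos: [556.6, 5.1, 20.4]
eef_rot: [3.142, -0.0, -3.133]
wrist_force: [0.9, 0.0, 0.4]
finger_gap: 0.6
finger_force: 0.0
```

Emit:
jog_arm(
  commands=[
    {"dx":-0.1,"dy":0,"dz":0,"ax":0,"ay":0,"az":0,"gripper":1},
    {"dx":-0.1,"dy":0,"dz":0,"ax":0,"ay":0,"az":0,"gripper":1},
    {"dx":-0.1,"dy":0,"dz":0,"ax":0,"ay":0,"az":0,"gripper":1},
    {"dx":-0.1,"dy":0,"dz":0,"ax":0,"ay":0,"az":0,"gripper":1},
    {"dx":-0.05,"dy":0,"dz":0,"ax":0,"ay":0,"az":0,"gripper":1},
    {"dx":0,"dy":0,"dz":0,"ax":0,"ay":0,"az":0,"gripper":1},
  ],
)

```text
clock: 53.95
eef_pos: [574.9, 5.3, 20.2]
eef_rot: [3.142, -0.0, -3.133]
wrist_force: [-0.8, 0.5, -0.8]
finger_gap: 0.5
finger_force: 0.0
```

Emit:
jog_arm(
  commands=[
    {"dx":-0.05,"dy":0,"dz":0,"ax":0,"ay":0,"az":0,"gripper":1},
    {"dx":-0.05,"dy":0,"dz":0,"ax":0,"ay":0,"az":0,"gripper":1},
    {"dx":-0.05,"dy":0,"dz":0,"ax":0,"ay":0,"az":0,"gripper":1},
    {"dx":-0.05,"dy":0,"dz":0,"ax":0,"ay":0,"az":0,"gripper":1},
    {"dx":0,"dy":0,"dz":0,"ax":0,"ay":0,"az":0,"gripper":1},
  ],
)

```text
clock: 54.58
eef_pos: [583.0, 5.3, 20.2]
eef_rot: [3.142, -0.0, -3.133]
wrist_force: [0.3, -0.1, -0.2]
finger_gap: 0.4
finger_force: 0.0
```

Emit:
jog_arm(
  commands=[
    {"dx":-0.03,"dy":0,"dz":0,"ax":0,"ay":0,"az":0,"gripper":1},
    {"dx":-0.03,"dy":0,"dz":0,"ax":0,"ay":0,"az":0,"gripper":1},
    {"dx":-0.03,"dy":0,"dz":0,"ax":0,"ay":0,"az":0,"gripper":1},
    {"dx":0,"dy":0,"dz":0,"ax":0,"ay":0,"az":0,"gripper":1},
  ],
)

```text
clock: 55.08
eef_pos: [586.5, 5.4, 20.2]
eef_rot: [3.142, -0.0, -3.133]
wrist_force: [1.2, 0.0, 0.4]
finger_gap: 0.5
finger_force: 0.0
```

Emit:
jog_arm(
  commands=[
    {"dx":-0.03,"dy":0,"dz":0,"ax":0,"ay":0,"az":0,"gripper":1},
    {"dx":-0.03,"dy":0,"dz":0,"ax":0,"ay":0,"az":0,"gripper":1},
    {"dx":-0.03,"dy":0,"dz":0,"ax":0,"ay":0,"az":0,"gripper":1},
    {"dx":0,"dy":0,"dz":0,"ax":0,"ay":0,"az":0,"gripper":1},
  ],
)

```text
clock: 55.58
eef_pos: [586.9, 5.5, 20.2]
eef_rot: [3.141, -0.008, -3.133]
wrist_force: [-27.1, -0.2, 20.7]
finger_gap: 0.4
finger_force: 13.9
```

Pushing the bar end with 27 N does not move the board, so it is home. I back off, check that nothing shifted and hand in.

Emit:
jog_arm(
  commands=[
    {"dx":0.1,"dy":0,"dz":0,"ax":0,"ay":0,"az":0,"gripper":1},
    {"dx":0.6,"dy":0,"dz":0,"ax":0,"ay":0,"az":0,"gripper":1},
    {"dx":0.9,"dy":0,"dz":0,"ax":0,"ay":0,"az":0,"gripper":1},
    {"dx":0.9,"dy":0,"dz":-0.7,"ax":0,"ay":0,"az":0,"gripper":1},
    {"dx":0.9,"dy":0,"dz":-0.9,"ax":0,"ay":0,"az":0,"gripper":1},
    {"dx":0.9,"dy":0,"dz":-0.9,"ax":0,"ay":0,"az":0,"gripper":1},
    {"dx":0.9,"dy":0,"dz":-0.9,"ax":0,"ay":0,"az":0,"gripper":1},
    {"dx":0.4,"dy":0,"dz":0,"ax":0,"ay":0,"az":0,"gripper":1},
    {"dx":0,"dy":0,"dz":0,"ax":0,"ay":0,"az":0,"gripper":1},
    {"dx":0,"dy":0,"dz":0,"ax":0,"ay":0,"az":0,"gripper":1},
  ],
)

```text
clock: 56.82
eef_pos: [366.6, 3.5, 156.1]
eef_rot: [3.142, -0.0, -3.133]
wrist_force: [-0.1, -0.0, -0.3]
finger_gap: 0.8
finger_force: 0.0
```

```bash
python3 - <<'E'
from h import *
a=cv2.imread('pics/topF.png').astype(int); c=snap('top'); b=c['image'][:,:,::-1].astype(int)
d=np.abs(a-b).max(2)[100:160,225:345]; print('changed px in rack',(d>40).sum())
m,ks=blobs(c,30,95)
for k in ks:
    q=cv2.minAreaRect(k)[0]
    if 110<q[1]<160 and 230<q[0]<340: print(np.round(q,1),rect(c,k,78))
for r in (125,143,147): print(r,ray(c,[(252,r)],78)[0].round())
E
```

```text
changed px in rack 9
[306.  142.5] (array([695. , -65.5]), 62.0, 28.7, -89.4)
[258.5 141. ] (array([698. ,  81.2]), 83.4, 25.5, -89.3)
[307.  125.5] (array([749.5, -68.7]), 62.3, 16.1, -89.4)
[259.5 124.5] (array([750.9,  78.8]), 83.8, 16.1, -89.3)
125 [749. 102.  78.]
143 [691. 101.  78.]
147 [679. 101.  78.]
```

```bash
python3 -c "
from cell import job
print(job.sign_off())"
```

```text
the job is handed in; nothing more can be done
None
```

I handed the job in: the firebrick is on the open bench, the oblong and square jars (no round jar found) are lidded on the board, and the board is against the stop; the sign-off returned no verdict.

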